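# Rack three dinosaur casts and lock the keeper

### The arm

A 6-joint arm with a two-finger parallel gripper is mounted at the origin on the work surface. World frame = base frame: x ahead of the robot, y to its left, z up, the work surface at z = 0. Lengths are in mm, angles in rad, forces in N, time in s.
With the tool pointing down it reaches from about 400 to 925 mm from the base axis. Payload 12.5 kg.
Tool frame: the origin (TCP) lies between the finger pads; the fingertips stand env.tip_extent ahead of it and the grasp point (between the pads) lies 11 mm behind it (env.tip_extent is the distance from the TCP to the fingertips, in mm); z points along the fingers, y is the line along which they close (so a half turn about z gives the same grasp; the last joint's range is limited). The gripper opens to 95 mm and grips with 3 to 60 N. Pads are 20 mm wide; open, the fingers measure 119 mm over their backs; the gripper's body (75 mm by 180 mm) begins 59 mm behind the grasp point.
Start: joints at [-1.322, 0.491, 1.559, -0, 1.092, -0.106], TCP at [217.15, -586.082, 222.661] pointing down, gripper open.
Joint ranges: [-3.1, 3.1], [-0.84, 2.19], [0.05, 2.79], [-1.13, 4.28], [0.06, 2.93], [-2.69, 2.69]. Speed limits (rad/s): [2.22, 2.22, 2.79, 3.14, 3.14, 3.14].

### API

Orientations are given as [roll, pitch, yaw] about the fixed x, y, z axes, in that order (R = Rz(yaw) Ry(pitch) Rx(roll)).
In Python, from cell import env gives the robot as it stands.
- The arm moves only by the tool carry_out, never from a script. Its argument "motion" is a list of rows, each a list of 5 numbers: the shift along the tool's x, y, z in mm, then the turn about the tool's z in degrees, then the closure, from 0 (fully open) to 1 (shut). A call has 1 to 12 rows; each row shifts and turns the commanded pose from where the row before left it, along the tool's axes as they then stand; what a row does not reach is not made up. A row lasts 1/10 s, in which the tool goes at most 50 mm and 8.59 degrees, less where a joint would pass 70% of its speed; a pose out of reach is approached as far as the arm can. A call with a gripper value outside its range is refused whole. The fingers move at their own pace and stop on an object; the grip force is fixed at half the most. Time passes only in rows, so rows that do not move let the fingers close. It gives the time, the measured TCP pose, the force, the opening and the grip force at its end, in the units of the state.
- env.state(): the state, without advancing time (a new reading comes with each control period).
- env.read_camera(name): name is "side" or "top"; returns a dict with "color" (384x512x3 uint8, red, green, blue), "K" (3x3 intrinsics, pixels), "R" (3x3) and "t" (3): a world point X has camera coordinates R X + t. Camera axes: x right, y down, z forward; pixel columns grow to the right and rows downward; lengths in mm; the calibration is good to about 2 mm. A picture is of the moment at which its call begins. There is no depth.
- env.job_done(): hands the job in; it is judged then, once.
The state is a dict: "t": time; "joints": joint angles; "qvel": joint speeds; "tau": joint torques, N m; "eef_pos": TCP position; "tcp_rot": TCP orientation; "ft_force": force on the tool from outside, world axes, zero at the start; "moment": the same for the moment, N m; "opening": opening from 0.0 (shut) to 1.0 (fully open); "grip_force": force on a finger pad.
Only numpy, scipy, OpenCV 4.12 (cv2) and the standard library are available. Lean on these libraries where they do the work, as an engineer would, in place of code of your own. Each camera call takes 0.05 s, during which the arm holds its last target. There are 200 camera calls.

### The job

Pack the three loose dinosaur casts - the round-footed horn, the square-footed tail spike and the oblong-footed back plate - for transport: drop each upright into the pocket of the plywood rack that fits its foot, with the keeper still drawn back. Then slide the comb keeper fully home over the three feet, and last turn the latch a quarter turn so that it stands behind the keeper. Leave the egg cast and everything else on the table where it is.

Things in the scene. Friction and masses are not known exactly. Their poses are not given: they have to be found in the camera images.
- rack: Fixed plywood rack, a 200 x 310 x 30 mm block flat on the table. Origin on the table under the middle of the row of pockets, z up; it reaches x -45 to +155, y -155 to +155 mm; +x is the side away from the robot. Three pockets 20 mm deep (floor 10 mm above the table) in a row along y, 85 mm apart, 2 mm wider than the feet all round, chamfered. Short rails 10 mm high on its top at y = +-131 mm.
- pocket_round (a point): Centre of the mouth (30 mm above the table) of the round pocket, 64 mm across, at y = +85 mm of the rack; axes as the rack's. For the horn.
- pocket_square (a point): Centre of the mouth of the square pocket, 58 x 58 mm, at y = 0 of the rack; axes as the rack's. For the tail spike.
- pocket_oblong (a point): Centre of the mouth of the oblong pocket, 68 mm along the rack's x by 44 mm along its y, at y = -85 mm of the rack; axes as the rack's. For the back plate.
- keeper (a joint): Slide of the aluminium comb keeper, m: 0 drawn back, 0.060 fully home (moves along the rack's -x). An 8 mm plate, top 40 mm above the table, 256 mm wide; its notches pass round the shafts, its teeth cover the feet and catch on a foot that is not fully down. At 0 the teeth end 40 mm on the +x side of the row of pockets. Slides with about 2 N.
- keeper_knob (a point): Point to grip on the keeper's upright round wooden knob: 22 mm diameter, standing from 40 to 86 mm above the table; this point is on its axis, 70 mm above the table; 125 mm on the +x side of the row of pockets when the slide is at 0.
- latch (a joint): Hinge (vertical axis) of the flat turn-latch, rad: 0 open, arm pointing along the rack's +x; grows anticlockwise seen from above to 1.571, where the arm points along the rack's +y, behind the keeper's back edge. Stays where it is left.
- latch_pivot (a point): On the latch's hinge axis, 32 mm above the table, at x = +90, y = -143 mm of the rack.
- latch_post (a point): Point on the axis of the latch's upright round wooden post, 16 mm diameter, standing from 40 to 86 mm above the table, 55 mm from the hinge axis; this point is 68 mm above the table.
- horn: Loose plaster horn cast, 112 mm tall: round foot 60 mm across and 18 mm thick, round shaft 36 mm across from 18 to 62 mm height, then a slightly bent pointed tip. Origin: centre of its underside, z up. About 0.22 kg.
- spike: Loose plaster tail-spike cast, 112 mm tall: square foot 54 x 54 mm and 18 mm thick, square shaft 32 x 32 mm from 18 to 66 mm height with faces along its x and y like the foot, then a pyramid point. Origin: centre of its underside. About 0.22 kg.
- plate: Loose plaster back-plate cast, 105 mm tall: oblong foot 64 mm (its x) by 40 mm (its y) and 18 mm thick, on it an upright slab 46 mm (x) by 20 mm (y) from 18 to 82 mm height, with a gable point. Origin: centre of its underside. About 0.2 kg.
- egg: Bystander: loose plaster egg on a round foot 72 mm across, 88 mm tall, egg 58 mm across; too big for any pocket; stays where it is. Origin: centre of its underside.
- jar: Bystander: small paint jar, 42 mm diameter, 62 mm tall. Origin: centre of its underside.
- can: Bystander: blue drinks can, 66 mm diameter, 115 mm tall. Origin: centre of its underside.
- cup: Bystander: white cup, 76 mm across the rim, 90 mm tall. Origin: centre of its underside.
- mallet: Bystander: hammer, 200 mm long, lying on the table beyond the work.
- scraper: Bystander: spatula, 160 mm long, lying on the table to the right of the casts.

How it is judged (in metres and radians):
On the way, in this order (a step that is already met when the one before it is completed fails the run):
1. all three casts stand fully down in their own pockets, with the keeper still drawn back (less than 15 mm along) and the latch still open (under 0.6 rad) (horizontal distance between horn and pocket_round below 0.005 m and z of horn in the frame of pocket_round below -0.017 m and angle between each of horn, spike, plate's own z axis and vertical below 0.08 rad and horizontal distance between spike and pocket_square below 0.005 m and z of spike in the frame of pocket_square below -0.017 m and horizontal distance between plate and pocket_oblong below 0.005 m and z of plate in the frame of pocket_oblong below -0.017 m and value of joint keeper below 0.015 m and value of joint latch below 0.6 rad), for 0.2 s.
2. the keeper is slid home over the three feet (within 4 mm of its end), the latch still open (under 0.6 rad) (value of joint keeper above 0.056 m and value of joint latch below 0.6 rad), for 0.2 s.
3. the latch is turned behind the keeper (past 1.4 rad) (value of joint latch above 1.4 rad and value of joint keeper above 0.056 m), for 0.2 s.
At the end, for the whole second after the job is handed in: The horn, the spike and the plate each stand released and at rest in their own pocket: centred within 5 mm, underside at least 17 mm below the pocket's mouth (within 3 mm of its floor), tilted less than 0.08 rad; the keeper is within 4 mm of fully home (above 0.056 m) and the latch is past 1.4 rad (all of step 3 and horizontal distance between horn and pocket_round below 0.005 m and z of horn in the frame of pocket_round below -0.017 m and angle between each of horn, spike, plate's own z axis and vertical below 0.08 rad and horizontal distance between spike and pocket_square below 0.005 m and z of spike in the frame of pocket_square below -0.017 m and horizontal distance between plate and pocket_oblong below 0.005 m and z of plate in the frame of pocket_oblong below -0.017 m and linear speed of each of horn, spike, plate below 0.02 m/s); the robot touches nothing.
It fails at once if a bystander (egg, jar, can, cup, hammer, spatula) is moved more than 30 mm, or an upright one of them is tipped over (more than 0.5 rad) (distance of any of egg, jar, can, cup, mallet, scraper from where it was at the start of the episode above 0.03 m or angle between any of egg, jar, can, cup's own z axis and vertical above 0.5 rad).
It fails at once if the latch is turned past 0.8 rad while the keeper is not home (under 50 mm along) (value of joint latch above 0.8 rad and value of joint keeper below 0.05 m).
It also fails if it takes over 72 s, if anything falls off the work surface, if the arm or the gripper's body presses on something with over 40 N, if the wrist force passes 120 N, or if a joint passes its speed limit or range.

## Working session

There is one attempt and no reset: what is moved stays moved. The work goes in short steps, Python scripts to look and compute and a tool call to move; the robot and the scene stay as the last step left them, time stands still between calls to the robot, and variables do not carry over. Pictures are saved under pics/ and viewed, at most 10 in all, crops included, and the job is handed in when it is done.

Besides the shell and the picture viewer there is one more tool, called after "Emit:" as name([rows], argument=value, ...), one row to a line, values as JSON. carry_out: Moves the arm, as the interface text tells. Its arguments: {"type":"object","properties":{"motion":{"type":"array"}},"required":["motion"]}

```bash
mkdir -p pics; ls; cat > h.py <<'E'
from cell import env
import numpy as np, cv2
def shot(n,f):
    c=env.read_camera(n); cv2.imwrite(f'pics/{f}.png',c['color'][...,::-1]); np.savez(f'pics/{f}.npz',**c); return c
def ray(c,u,v):
    d=np.array(c['R']).T@np.linalg.inv(c['K'])@np.array([u,v,1.]); o=-np.array(c['R']).T@np.array(c['t']); return o,d
def atz(c,u,v,z):
    o,d=ray(c,u,v); return (o+d*(z-o[2])/d[2])
def proj(c,X):
    p=np.array(c['K'])@(np.array(c['R'])@np.array(X,float)+np.array(c['t'])); return p[:2]/p[2]
def tri(c1,p1,c2,p2):
    o1,d1=ray(c1,*p1);o2,d2=ray(c2,*p2); s=np.linalg.lstsq(np.c_[d1,-d2],o2-o1,rcond=None)[0]
    a,b=o1+d1*s[0],o2+d2*s[1]; return (a+b)/2,np.linalg.norm(a-b)
E
python3 - <<'E'
from h import *
a=shot('top','top0');b=shot('side','side0')
for n,c in(('top',a),('side',b)):
    print(n,c['K'],np.round(c['R'],3),-c['R'].T@c['t'])
    cv2.imwrite(f'pics/{n}0b.png',cv2.resize(c['color'][...,::-1],(800,600),interpolation=cv2.INTER_CUBIC))
print(env.state(),env.tip_extent)
E
```

```text
pics
top [[408.87724045   0.         261.92807436]
 [  0.         408.87724045 197.12680652]
 [  0.           0.           1.        ]] [[ 0.001 -1.     0.01 ]
 [-0.983 -0.003 -0.186]
 [ 0.186 -0.009 -0.983]] [ 359.11808663  -35.89715743 1154.50868015]
side [[482.45129515   0.         264.44412937]
 [  0.         482.45129515 193.0877969 ]
 [  0.           0.           1.        ]] [[-0.904 -0.427  0.007]
 [-0.275  0.572 -0.773]
 [ 0.326 -0.701 -0.635]] [172.93385161 797.56525192 819.88261571]
{'t': 0.1, 'joints': array([-1.32157894e+00,  4.91486125e-01,  1.55938284e+00, -2.89743449e-05,
        1.09169574e+00, -1.05587164e-01]), 'qvel': array([-0.0003588 , -0.00031351, -0.00245217,  0.00072018, -0.0002843 ,
       -0.00162388]), 'tau': array([ 2.62483030e-03, -6.13623118e+01, -2.58605665e+01,  6.93781930e-02,
        4.70267900e-02, -6.10361553e-05]), 'eef_pos': array([ 217.10126433, -585.86435567,  222.13030324]), 'tcp_rot': array([-3.14062330e+00, -7.68897706e-05,  3.54817886e-01]), 'ft_force': array([-5.47484187e-01, -5.15762613e-04,  1.29166366e-01]), 'moment': array([-0.04402939, -0.00387071, -0.00224822]), 'grip_force': 0.0, 'opening': 0.9986174194164746} 8.0
```

View pics/top0b.png

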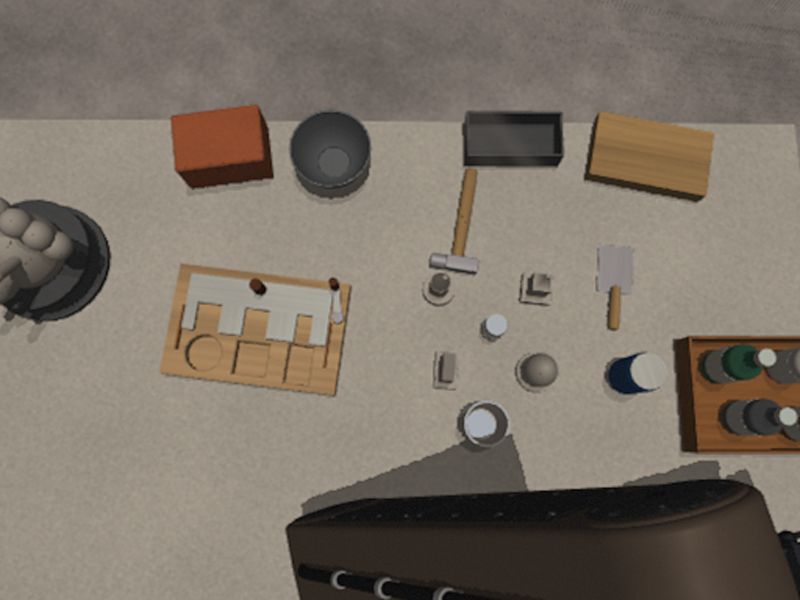

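View pics/side0b.png

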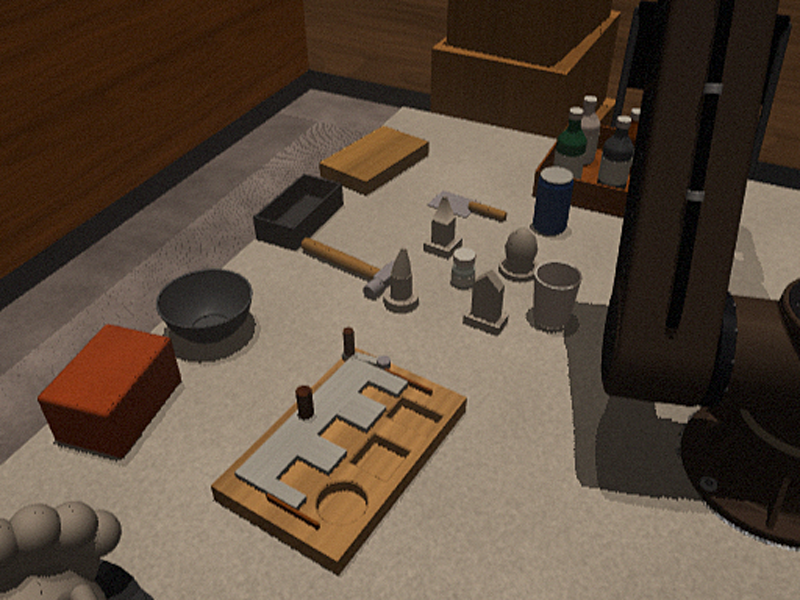

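Top view (800x600 px): rack at about (165–350, 265–393), horn (438,287), spike (538,287), plate (445,370), with jar (495,326), egg (538,370) and cup (485,423) close by. The side view shows the same things; the keeper is drawn back and the latch is open. Next I take enlarged crops.

```bash
python3 - <<'E'
from h import *
a=cv2.imread('pics/top0.png');b=cv2.imread('pics/side0.png')
def crop(im,x0,y0,w,h,s):
    o=cv2.resize(im[y0:y0+h,x0:x0+w],None,fx=s,fy=s,interpolation=cv2.INTER_CUBIC)
    for k in range(0,w,10): cv2.line(o,(k*s,0),(k*s,6 if (x0+k)%50 else 14),(0,0,255),1)
    for k in range(0,h,10): cv2.line(o,(0,k*s),(6 if (y0+k)%50 else 14,k*s),(0,0,255),1)
    return o
A=np.zeros((600,800,3),np.uint8)
t=crop(a,100,165,130,92,6); cv2.imwrite('pics/c1.png',t)
t=crop(a,265,170,100,85,4);A[:340,:400]=t
t=crop(b,240,120,100,95,4);A[:380,400:800]=t
cv2.imwrite('pics/c2.png',A)
cv2.imwrite('pics/c3.png',crop(b,130,205,175,165,3) if 0 else cv2.resize(b[205:365,130:300],None,fx=3.5,fy=3.5,interpolation=cv2.INTER_CUBIC))
E
```

```text
(no output)
```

View pics/c1.png

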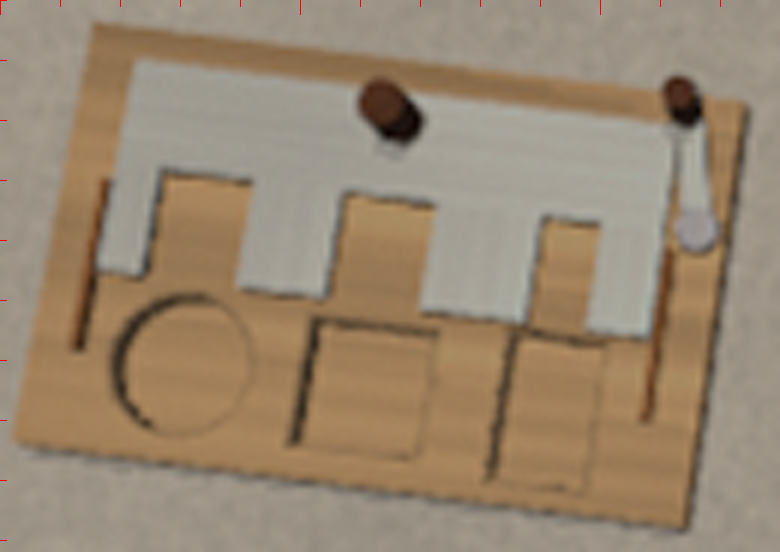

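View pics/c2.png

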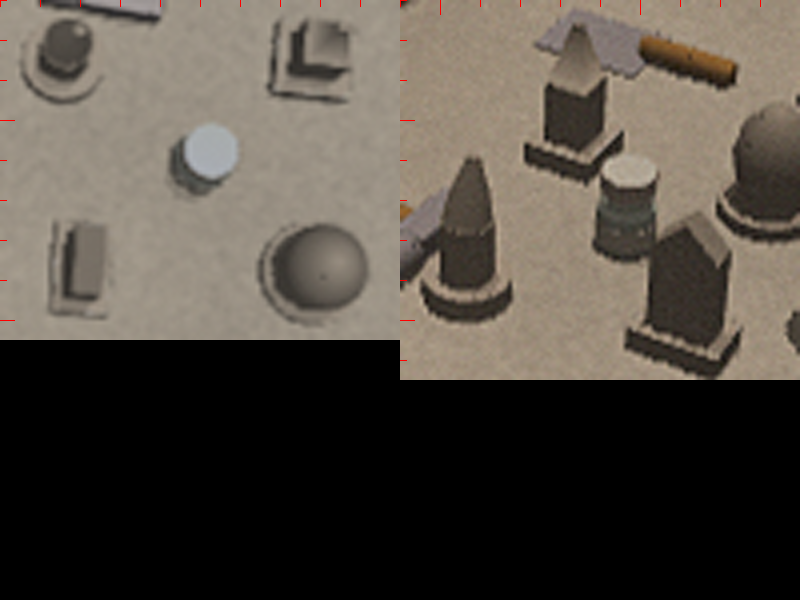

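View pics/c3.png

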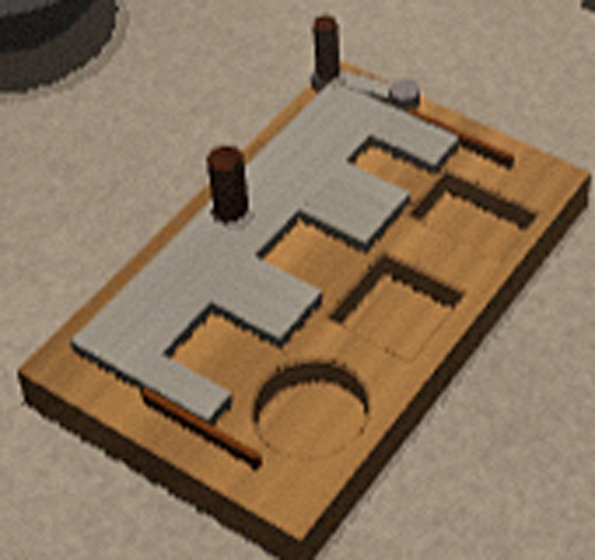

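Crops: c1 is the rack from above, with top-face corners in crop px (93,24), (748,102), (688,522) and (14,440). c2 is the casts in both views and c3 the rack from the side. I fit models to the clicked points and then refine them on the image edges.

```bash
cat > fit.py <<'E'
from h import *
from scipy.optimize import least_squares, minimize
T=dict(np.load('pics/top0.npz'));S=dict(np.load('pics/side0.npz'))
def px(p,s,o): return (np.array(p,float)+.5)/s-.5+np.array(o)
rt=lambda *p:(T,px(p,6,(100,165)));rs=lambda *p:(S,px(p,3.5,(130,205)))
ct=lambda *p:(T,px(p,4,(265,170)));cs=lambda *p:(S,px((p[0]-400,p[1]),4,(240,120)))
def W(q,P):
    P=np.atleast_2d(np.array(P,float));c,s=np.cos(q[2]),np.sin(q[2])
    return np.c_[q[0]+c*P[:,0]-s*P[:,1],q[1]+s*P[:,0]+c*P[:,1],P[:,2]+(q[3] if len(q)>3 else 0)]
def fit(obs,q0,z=True):
    f=lambda q:np.concatenate([proj(o[0],W(q,P)[0])-o[1] for P,o in obs])
    r=least_squares(f,q0 if z else q0[:3],loss='soft_l1'); return r.x,f(r.x).reshape(-1,2)
G={}
for n,c in(('T',T),('S',S)):
    g=cv2.GaussianBlur(cv2.cvtColor(c['color'],cv2.COLOR_RGB2GRAY).astype(np.float32),(0,0),.8)
    G[n]=(c,cv2.Sobel(g,cv2.CV_32F,1,0),cv2.Sobel(g,cv2.CV_32F,0,1))
def score(q,E):
    v=[]
    for A,B,views in E:
        for n in views:
            c,gx,gy=G[n];Q=np.linspace(A,B,25)
            p=np.array([proj(c,x) for x in W(q,Q)],np.float32);d=p[-1]-p[0];L=np.linalg.norm(d);nn=np.array([-d[1],d[0]])/L
            X=p[:,:1].copy();Y=p[:,1:].copy()
            r=cv2.remap(gx,X,Y,1)*nn[0]+cv2.remap(gy,X,Y,1)*nn[1]
            v.append(np.abs(r.mean())**.5*L)
    return -sum(v)
def refine(q,E):
    s=[q,*(np.array(q)+d for d in np.diag([4,4,.04]))]
    return minimize(score,q,args=(E,),method='Nelder-Mead',options=dict(initial_simplex=s,xatol=.01,fatol=1e-3)).x
def loop(P,v): return [(np.array(P[i],float),np.array(P[(i+1)%len(P)],float),v) for i in range(len(P))]
def rect(a,b,z,cx=0,cy=0): return [(cx+a,cy+b,z),(cx+a,cy-b,z),(cx-a,cy-b,z),(cx-a,cy+b,z)]
def circ(r,z,cx=0,cy=0): return [(cx+r*np.cos(t),cy+r*np.sin(t),z) for t in np.arange(0,2*np.pi,np.pi/12)]
E
cat > m1.py <<'E'
from fit import *
R=[]
for P,t,s in [((155,155,30),(93,24),(20,375)),((155,-155,30),(748,102),(345,63)),((-45,-155,30),(688,522),(590,180)),((-45,155,30),(14,440),(302,540)),
 ((0,85,30),(184,365),(311,409)),((29,29,30),(308,318),(332,322)),((29,-29,30),(440,330),(385,258)),((34,-63,30),(512,333),(412,215)),((34,-107,30),(607,343),(448,178)),((125,0,86),(382,98),(227,158)),((145,-143,86),(682,93),(326,24))]:
    R+=[(P,rt(*t)),(P,rs(*s))]
q,e=fit(R,np.array([550,200,0,0.]));print('rack',q.round(3));print(e.round(1).reshape(-1,4))
for n,a,b in(('knob',(382,98),(227,158)),('post',(682,93),(326,24)),('pivotcap',(697,228),(405,88)),('pround',(184,365),(311,409))):
    X,d=tri(*rt(*a),*rs(*b));print(n,X.round(1),d.round(1))
E=loop(rect(100,155,30,55),'TS')+loop(rect(29,29,30),'TS')[:1]+loop(rect(34,22,30,0,-85),'TS')[:1]+loop(circ(32,30,0,85),'TS')
qr=refine(q[:3],E);print('rack ref',qr.round(3))
# casts: clicked foot points
H=[((0,0,18),ct(62,59)),((0,0,18),cs(467,284))]
q,e=fit(H,np.array([560,0,0,0.]),1);print('horn',q.round(1),e.round(1).tolist())
print('ref',refine(np.r_[q[:2],0],loop(circ(30,18),'TS')+[]).round(3))
# spike: yaw from edges
f=[((0,0,112),ct(325,45)),((0,0,112),cs(580,27))]
q,e=fit(f,np.array([560,-80,0,0.]),1);print('spike',q.round(1),e.round(1).tolist())
for y in(-.2,0,.2):
    E=loop(rect(27,27,18),'TS');k=refine(np.r_[q[:2],y],E);print('ref',k.round(3),score(k,E))
f=[((0,0,18),ct(78,268)),((32,-20,18),cs(626,330)),((32,20,18),cs(714,362)),((-32,20,18),cs(741,330))]
q,e=fit(f[:1]+f[1:],np.array([470,0,0,0.]),1);print('plate',q.round(2),e.round(1).tolist())
for y in(-.2,0,.2):
    E=loop(rect(32,20,18),'TS');k=refine(np.r_[q[:2],y],E);print('ref',k.round(3),score(k,E))
E
python3 m1.py
```

```text
rack [ 4.81581e+02  2.33851e+02 -1.21000e-01 -5.29200e+00]
[[ 0.6 -0.1 -0.1  0.1]
 [-0.4  0.1 -2.  -0.1]
 [-0.6  0.8  0.4 -0.8]
 [ 0.1  0.5  0.1  1.5]
 [-0.1 -0.   0.4  0.5]
 [ 1.  -0.  -0.8 -0.3]
 [-0.3  0.5  0.  -0.3]
 [ 0.1 -0.2 -0.8  0.9]
 [-0.1  0.  -0.2 -0.9]
 [ 0.2 -0.1 -1.   0.7]
 [ 4.   0.   2.8 -2.2]]
knob [604.2 218.3  83.5] 1.5
post [608.7  85.2  82.2] 1.5
pivotcap [553.8  81.1  43.5] 0.8
pround [492.3 317.8  25.4] 1.2
rack ref [ 4.82929e+02  2.34970e+02 -1.20000e-01]
horn [613.5 -98.8   0.  -10.2] [[-0.0, -0.1], [0.1, 0.0]]
ref [ 6.11888e+02 -9.58100e+01  6.60000e-02]
spike [ 602.2 -263.6   -0.     6.5] [[-0.2, -1.3], [1.6, 0.2]]
ref [ 607.735 -255.198    0.   ] -1108.8865
ref [ 607.811 -255.002   -0.   ] -1108.7302
ref [ 6.07864e+02 -2.55269e+02 -1.20000e-02] -1108.1917
plate [ 462.16 -108.41  -67.95    1.22] [[0.0, 0.0], [0.6, 0.6], [-10.2, 0.4], [0.5, -2.4]]
ref [ 4.59115e+02 -1.07098e+02 -6.30000e-02] -1362.4506
ref [ 4.59278e+02 -1.07180e+02 -5.90000e-02] -1362.6979
ref [ 4.59156e+02 -1.07178e+02 -6.00000e-02] -1362.6771
```

```bash
cat > m2.py <<'E'
from fit import *
pose={'rack':(482.9,235.0,-.12),'horn':(611.9,-95.8,0),'spike':(607.8,-255.1,0),'plate':(459.2,-107.1,-.06)}
def pris(a,b,z0,z1):
    lo,hi=rect(a,b,z0),rect(a,b,z1); return lo,hi
V=[(lambda p,q:(np.array(p,float),np.array(q,float)))(p,q) for p,q in []]
def vert(a,b,z0,z1): return [(np.array(p,float),np.array(q,float),'TS') for p,q in zip(rect(a,b,z0),rect(a,b,z1))]
M={'rack':loop(rect(100,155,30,55),'TS')+loop(rect(29,29,30),'TS')+loop(rect(34,22,30,0,-85),'TS')+loop(circ(32,30,0,85),'TS'),
'horn':loop(circ(30,18),'TS')+loop(circ(30,0),'TS')+loop(circ(18,62),'TS'),
'spike':loop(rect(27,27,18),'TS')+loop(rect(27,27,0),'TS')+loop(rect(16,16,66),'TS')+vert(16,16,18,66),
'plate':loop(rect(32,20,18),'TS')+loop(rect(32,20,0),'TS')+vert(23,10,18,82)+[(np.array((0,-10,105.)),np.array((0,10,105.)),'TS')]}
if __name__=='__main__':
    for n in('horn','spike','plate'):
        k=refine(pose[n],M[n]);print(n,k.round(3))
        pose[n]=k
    o=np.zeros((600,800,3),np.uint8)
    for v,(x0,y0,w,h,s),(X,Y) in(('T',(265,170,100,75,4),(0,0)),('S',(240,120,100,95,4),(400,0)),('T',(100,165,130,92,3),(0,310))):
        c=G[v][0];im=cv2.resize(c['color'][y0:y0+h,x0:x0+w,::-1],None,fx=s,fy=s,interpolation=cv2.INTER_CUBIC)
        for n in pose:
            for A,B,_ in M[n]:
                p=[tuple(int(t) for t in ((proj(c,W(pose[n],x)[0])-(x0,y0)+.5)*s)) for x in(A,B)]
                cv2.line(im,p[0],p[1],(0,255,0),1)
        hh,ww=im.shape[:2];hh=min(hh,600-Y);o[Y:Y+hh,X:X+ww]=im[:hh,:min(ww,800-X)]
    cv2.imwrite('pics/ov.png',o)
E
python3 m2.py
```

```text
horn [ 6.11816e+02 -9.67400e+01  2.60000e-02]
spike [ 6.07123e+02 -2.54735e+02 -1.20000e-02]
plate [ 4.62886e+02 -1.08254e+02 -7.60000e-02]
```

View pics/ov.png

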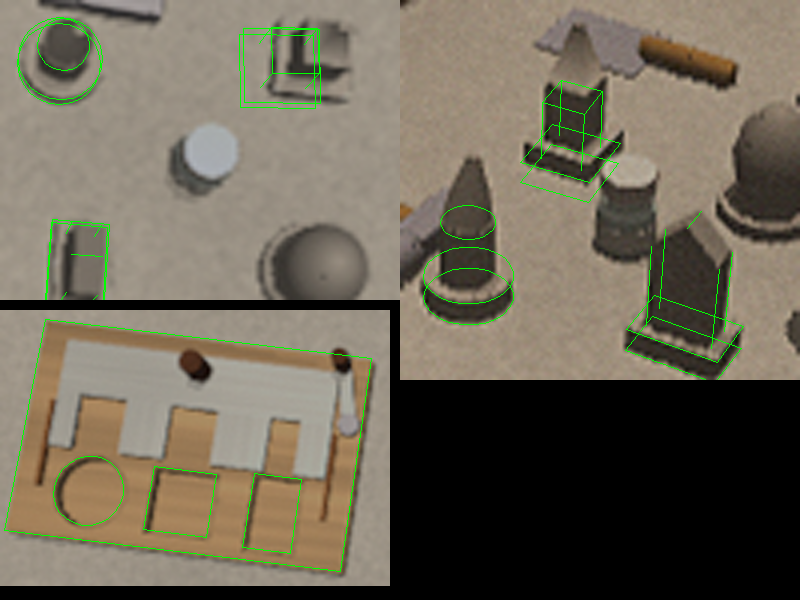

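The overlay sits well on the rack, horn and plate. The spike fit locked onto a wrong edge: its true foot in the top crop is about (268–350, 18–100), roughly 20 mm further toward -y. I refit the spike from there.

```bash
python3 - <<'E'
from m2 import *
for x0 in (598,604):
  for y0 in(-268,-275):
    for a in(-.12,0,.12):
        k=refine((x0,y0,a),M['spike']);print(k.round(3),round(score(k,M['spike']),1))
for a in(-.15,-.05,.05):
    k=refine((461,-108,a),M['plate']);print('plate',k.round(3),round(score(k,M['plate']),1))
for x in(607,612):
    k=refine((x,-97,0),M['horn']);print('horn',k.round(3),round(score(k,M['horn']),1))
k=refine((483,235,-.12),M['rack']);print('rack',k.round(4))
k=(606,-273,0)
print(tri(*ct(62,59),*cs(467,284)),env.state()['t'])
E
```

```text
[ 6.13487e+02 -2.75311e+02 -1.28000e-01] -4230.1
[ 6.13452e+02 -2.75316e+02 -1.26000e-01] -4229.4
[ 6.13431e+02 -2.75239e+02 -1.27000e-01] -4230.7
[ 6.13403e+02 -2.75353e+02 -1.28000e-01] -4230.0
[ 6.13446e+02 -2.75074e+02 -1.08000e-01] -4220.0
[ 6.13463e+02 -2.75235e+02 -1.33000e-01] -4229.2
[ 6.13447e+02 -2.75239e+02 -1.31000e-01] -4229.3
[ 6.13483e+02 -2.75241e+02 -1.30000e-01] -4231.0
[ 6.13424e+02 -2.75196e+02 -1.28000e-01] -4230.5
[ 6.13547e+02 -2.75193e+02 -1.29000e-01] -4229.8
[ 6.13486e+02 -2.75165e+02 -1.27000e-01] -4229.6
[ 6.13550e+02 -2.75282e+02 -1.30000e-01] -4229.1
plate [ 4.62939e+02 -1.08196e+02 -7.50000e-02] -3519.0
plate [ 4.62782e+02 -1.08687e+02 -3.60000e-02] -3514.6
plate [ 4.61116e+02 -1.08568e+02 -6.00000e-03] -3487.7
horn [ 6.11822e+02 -9.67140e+01 -1.00000e-03] -2919.3
horn [ 6.11848e+02 -9.67430e+01 -6.00000e-03] -2919.4
rack [ 4.826681e+02  2.354042e+02 -1.209000e-01]
(array([613.47316815, -98.77543331,   7.84496718]), np.float64(0.3689090156443431)) 0.1
```

Every starting point of the refit now converges to the same poses:

| Item | x (mm) | y (mm) | yaw (rad) |
|---|---|---|---|
| spike | 613.5 | -275.2 | -0.128 |
| plate | 462.9 | -108.3 | -0.075 |
| horn | 611.8 | -96.7 | n/a |
| rack | 482.7 | 235.3 | -0.121 |

The latch stands at about 0.2 rad, which counts as open. I start moving toward the spike.

Emit:
carry_out([
  [0, 0, 0, 7, 0],
  [0, 0, 0, 7, 0],
  [0, 0, 0, 7, 0],
  [0, 0, 0, 6.7, 0],
  [30, -30, 0, 0, 0],
  [40, -41, 0, 0, 0.3],
  [40, -41, 0, 0, 0.3],
  [40, -41, 0, 0, 0.3],
  [40, -41, 0, 0, 0.3],
  [40, -41, 0, 0, 0.3],
  [40, -41, 0, 0, 0.3],
  [40, -41, 0, 0, 0.3],
])

```text
t: 1.3
eef_pos: [526.6, -341.5, 222.5]
tcp_rot: [-3.141, 0.0, -0.129]
ft_force: [0.1, -0.8, -0.8]
opening: 0.702
grip_force: 0.0
```

```bash
cat > go.py <<'E'
from h import *
import sys
def go(x,y,z,yaw):
    s=env.state();p=s['eef_pos'];w=s['tcp_rot'][2]
    d=np.array([x,y])-p[:2];c,n=np.cos(w),np.sin(w)
    t=(w-yaw+np.pi)%(2*np.pi)-np.pi
    print('t',round(s['t'],2),'pos',p.round(1),'rot',s['tcp_rot'].round(4),'j1,6',s['joints'][[0,5]].round(2),'F',s['ft_force'].round(1),'open',round(s['opening']*95,1),'grip',round(s['grip_force'],1))
    print('tool dx %.1f dy %.1f dz %.1f turn %.2f deg'%(d[0]*c+d[1]*n,d[0]*n-d[1]*c,p[2]-z,np.degrees(t)))
if __name__=='__main__': go(*map(float,sys.argv[1:5]))
E
python3 go.py 613.5 -275.2 47 -.128
```

```text
t 1.3 pos [ 526.6 -341.5  222.5] rot [-3.1415e+00  3.0000e-04 -1.2870e-01] j1,6 [-0.68  1.02] F [ 0.1 -0.8 -0.8] open 66.7 grip 0.0
tool dx 77.7 dy -76.9 dz 175.5 turn -0.04 deg
```

Emit:
carry_out([
  [20, -20, 0, 0, 0.3],
  [10, -10, 0, 0, 0.3],
  [0, 0, 0, 0, 0.3],
  [0, 0, 0, 0, 0.3],
  [0, 0, 0, 0, 0.3],
])

```text
t: 1.8
eef_pos: [557.8, -318.4, 222.7]
tcp_rot: [3.141, 0.0, -0.13]
ft_force: [0.3, -0.6, -0.1]
opening: 0.7
grip_force: 0.0
```

```bash
python3 go.py 613.5 -275.2 47 -.128
```

```text
t 1.8 pos [ 557.8 -318.4  222.7] rot [ 3.1415e+00  3.0000e-04 -1.3030e-01] j1,6 [-0.62  1.08] F [ 0.3 -0.6 -0.1] open 66.5 grip 0.0
tool dx 49.7 dy -50.0 dz 175.7 turn -0.13 deg
```

Emit:
carry_out([
  [15, -15, 0, 0, 0.3],
  [20, -20, 15, 0, 0.3],
  [14.7, -15, 40, 0, 0.3],
  [0, 0, 40, 0, 0.3],
  [0, 0, 35, 0, 0.3],
  [0, 0, 15, 0, 0.3],
  [0, 0, 5, 0, 0.3],
  [0, 0, 0, 0, 0.3],
  [0, 0, 0, 0, 0.3],
])

```text
t: 2.7
eef_pos: [615.1, -274.8, 74.5]
tcp_rot: [3.141, -0.002, -0.129]
ft_force: [0.3, -0.0, 0.2]
opening: 0.693
grip_force: 0.0
```

```bash
python3 go.py 613.5 -275.2 47 -.128; python3 - <<'E'
from h import *
a=shot('top','top1')['color'];b=shot('side','side1')['color']
o=np.hstack([cv2.resize(x[:,:,::-1],None,fx=4,fy=4,interpolation=cv2.INTER_CUBIC) for x in(a[130:250,300:400],b[80:200,240:340])])
cv2.imwrite('pics/g1.png',o)
E
```

```text
t 2.7 pos [ 615.1 -274.8   74.5] rot [ 3.1405e+00 -2.4000e-03 -1.2920e-01] j1,6 [-0.52  1.18] F [ 0.3 -0.   0.2] open 65.9 grip 0.0
tool dx -1.6 dy 0.6 dz 27.5 turn -0.07 deg
```

View pics/g1.png

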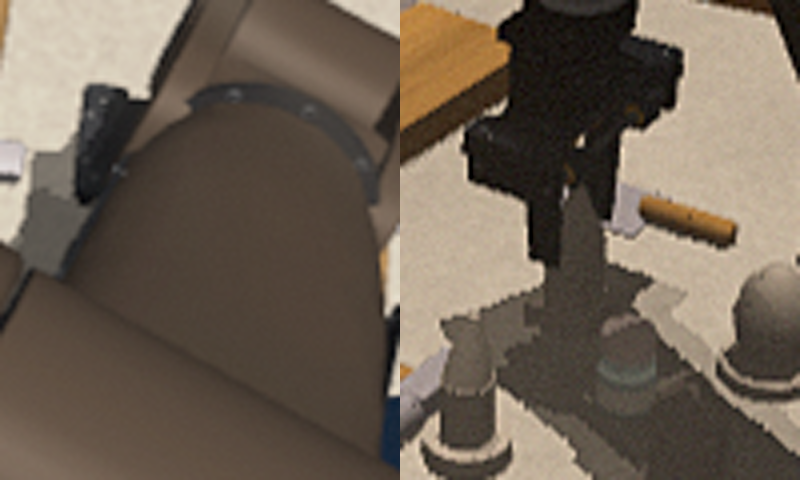

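The side crop shows the fingers straddling the spike tip at about (575,200). The arm hides the spike in the top view. I go down and grip.

Emit:
carry_out([
  [-1.6, 0.6, 8, 0, 0.3],
  [0, 0, 12, 0, 0.3],
  [0, 0, 7.5, 0, 0.3],
  [0, 0, 0, 0, 0.3],
  [0, 0, 0, 0, 0.8],
  [0, 0, 0, 0, 0.8],
  [0, 0, 0, 0, 0.8],
  [0, 0, 0, 0, 0.8],
  [0, 0, 0, 0, 0.8],
  [0, 0, 0, 0, 0.8],
])

```text
t: 3.8
eef_pos: [613.1, -274.6, 45.6]
tcp_rot: [3.141, -0.001, -0.129]
ft_force: [0.1, -2.0, 3.9]
opening: 0.42
grip_force: 30.0
```

```bash
python3 go.py 613.5 -275.2 190 -.121
```

```text
t 3.8 pos [ 613.1 -274.6   45.6] rot [ 3.1411e+00 -8.0000e-04 -1.2870e-01] j1,6 [-0.52  1.18] F [ 0.1 -2.   3.9] open 39.9 grip 30.0
tool dx 0.4 dy 0.5 dz -144.4 turn -0.44 deg
```

Emit:
carry_out([
  [0, 0, 0, 0, 0.8],
  [0, 0, 0, 0, 0.8],
  [0, 0, 0, 0, 0.8],
])

```text
t: 4.1
eef_pos: [613.2, -274.7, 45.5]
tcp_rot: [3.141, -0.001, -0.129]
ft_force: [-0.4, -2.9, 5.3]
opening: 0.422
grip_force: 30.0
```

```bash
python3 - <<'E'
from h import *
s=env.state();print(s['opening'],s['grip_force'],s['ft_force'],s['moment'],s['eef_pos'])
b=shot('side','side2')['color']
cv2.imwrite('pics/g2.png',cv2.resize(b[110:180,255:355,::-1],None,fx=7,fy=7,interpolation=cv2.INTER_CUBIC))
E
```

```text
0.42165880926260235 30.000598168599026 [-0.39644856 -2.88536944  5.32821139] [-0.39640718  0.05623786 -0.01335094] [ 613.16402645 -274.65032327   45.510893  ]
```

View pics/g2.png

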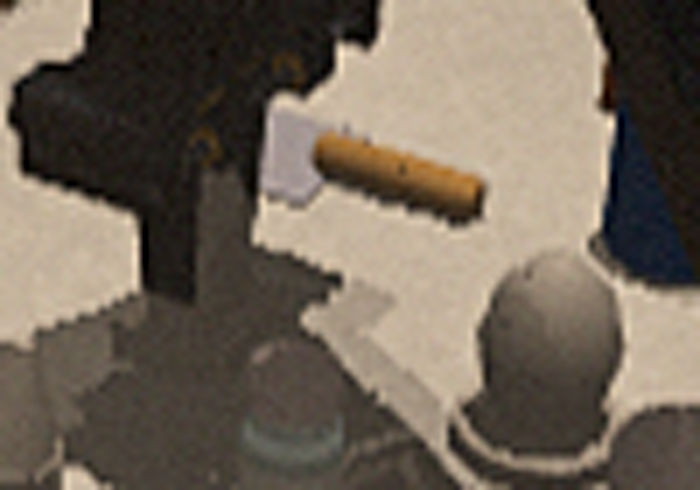

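The fingers hold the spike on both sides. The opening reads 40 mm against the 32 mm shaft, so I lift a little and check.

Emit:
carry_out([
  [0, 0, -10, 0, 0.8],
  [0, 0, -25, 0, 0.8],
  [0, 0, -40, 0, 0.8],
  [0, 0, -35, 0, 0.8],
  [0, 0, -20, 0, 0.8],
  [0, 0, -8, 0, 0.8],
  [0, 0, 0, 0, 0.8],
  [0, 0, 0, 0, 0.8],
])

```text
t: 4.95
eef_pos: [612.4, -274.0, 181.7]
tcp_rot: [-3.141, 0.002, -0.129]
ft_force: [-0.2, 0.4, -3.2]
opening: 0.42
grip_force: 30.0
```

```bash
python3 - <<'E'
from h import *
s=env.state();print(s['opening'],s['grip_force'],s['ft_force'],s['moment'],s['eef_pos'])
b=shot('side','side3')['color'];c=shot('top','top3')
print(proj(c,s['eef_pos']))
cc=dict(np.load('pics/side3.npz'));u,v=proj(cc,s['eef_pos']-[0,0,20]).astype(int);print(u,v)
cv2.imwrite('pics/g3.png',cv2.resize(b[v-45:v+45,u-60:u+60,::-1],None,fx=6,fy=6,interpolation=cv2.INTER_CUBIC))
E
```

```text
0.4204456758496755 29.99967571502566 [-0.19671061  0.39155988 -3.18995551] [ 0.06720699  0.02966992 -0.04547892] [ 612.37687427 -273.95546722  181.74028698]
[355.11775262 169.68506798]
284 110
```

View pics/g3.png

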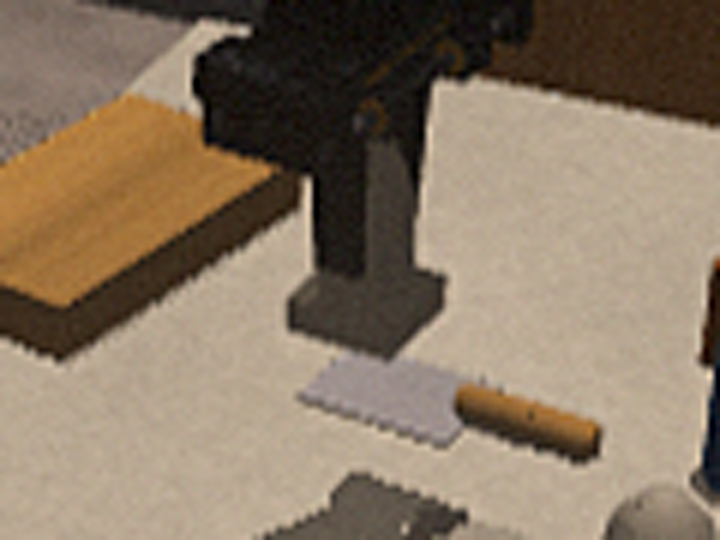

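The spike is up (about 3.2 N on the wrist). In the crop its foot corners are at (288,320), (388,357) and (445,310). I fit its pose in the grip.

```bash
cat > held.py <<'E'
import fit
from m2 import *
def held(n,q0,z,f,edges=None,show=None):
    c=dict(np.load(f'pics/{f}.npz'));g=cv2.GaussianBlur(cv2.cvtColor(c['color'],cv2.COLOR_RGB2GRAY).astype(np.float32),(0,0),.8)
    G['S']=(c,cv2.Sobel(g,cv2.CV_32F,1,0),cv2.Sobel(g,cv2.CV_32F,0,1))
    E=[(A+[0,0,z],B+[0,0,z],'S') for A,B,_ in (edges or M[n])]
    k=refine(q0,E);return k,score(k,E)
E
python3 - <<'E'
from held import *
v=np.array
foot=loop(rect(27,27,18),'S')[1:]+loop(rect(27,27,18),'S')[:1]
# visible from side camera (+y, -x side seen): all foot top edges partly; bottom edges +y and -x
E=loop(rect(27,27,18),'S')+[e for e in loop(rect(27,27,0),'S')]
for z in(134,136.2,138):
  for a in(-.25,-.13,0):
    k,s=held('spike',(613,-274,a),z,'side3',E);print(z,k.round(3),round(s,1))
p=lambda *t:px(t,6,(284-60,110-45))
c=dict(np.load('pics/side3.npz'))
for t in((288,320),(388,357),(445,310)): print(atz(c,*p(*t),136.2).round(1))
E
```

```text
134 [ 6.15057e+02 -2.80381e+02 -1.52000e-01] -1170.0
134 [ 6.17322e+02 -2.80801e+02 -7.10000e-02] -1178.0
134 [ 6.17295e+02 -2.80875e+02 -7.40000e-02] -1178.1
136.2 [ 6.13776e+02 -2.76863e+02 -1.52000e-01] -1174.4
136.2 [ 6.16099e+02 -2.77821e+02 -1.01000e-01] -1175.7
136.2 [ 6.16089e+02 -2.77540e+02 -6.10000e-02] -1182.1
138 [ 6.12575e+02 -2.74055e+02 -1.49000e-01] -1178.6
138 [ 6.12676e+02 -2.74196e+02 -1.44000e-01] -1179.0
138 [ 6.14674e+02 -2.74589e+02 -5.90000e-02] -1185.3
[ 645.5 -260.7  136.2]
[ 591.4 -250.9  136.2]
[ 583.9 -300.6  136.2]
```

The fit and the clicked corners show the spike aligned with the tool and centred within a few mm. The opening reading just has an offset. I carry it to the square pocket.

Emit:
carry_out([
  [-8, -20, 0, 0, 0.8],
  [-14, -35, 0, 0, 0.8],
  [-18, -45, 0, 0, 0.8],
  [-18, -46, 0, 0, 0.8],
  [-18, -46, 0, 0, 0.8],
  [-18, -46, 0, 0, 0.8],
  [-18, -46, 0, 0, 0.8],
  [-18, -46, 0, 0, 0.8],
  [-18, -46, 0, 0, 0.8],
  [-18, -46, 0, 0, 0.8],
  [-14, -35, 0, 0, 0.8],
  [-6, -18, 0, -0.4, 0.8],
])

```text
t: 6.25
eef_pos: [487.9, 223.2, 182.3]
tcp_rot: [3.141, 0.002, -0.119]
ft_force: [-0.1, -0.3, -2.1]
opening: 0.418
grip_force: 30.0
```

Emit:
carry_out([
  [0, 0, 0, 0, 0.8],
  [0, 0, 0, 0, 0.8],
  [0, 0, 0, 0, 0.8],
])

```text
t: 6.55
eef_pos: [489.5, 219.7, 182.7]
tcp_rot: [3.141, 0.001, -0.123]
ft_force: [0.8, 0.3, -2.8]
opening: 0.421
grip_force: 30.0
```

```bash
python3 go.py 482.3 235.3 85 -.121
```

```text
t 6.55 pos [489.5 219.7 182.7] rot [ 3.141e+00  7.000e-04 -1.226e-01] j1,6 [0.3  1.99] F [ 0.8  0.3 -2.8] open 40.0 grip 30.0
tool dx -9.1 dy -14.6 dz 97.7 turn -0.09 deg
```

Emit:
carry_out([
  [-5, -8, 0, 0, 0.8],
  [-4, -6.5, 10, 0, 0.8],
  [0, 0, 25, 0, 0.8],
  [0, 0, 30, 0, 0.8],
  [0, 0, 22, 0, 0.8],
  [0, 0, 8, 0, 0.8],
  [0, 0, 0, 0, 0.8],
  [0, 0, 0, 0, 0.8],
  [0, 0, 0, 0, 0.8],
])

```text
t: 7.45
eef_pos: [482.7, 236.3, 89.1]
tcp_rot: [-3.141, -0.002, -0.122]
ft_force: [0.2, -0.4, -2.6]
opening: 0.417
grip_force: 30.0
```

```bash
python3 go.py 482.3 235.3 56.5 -.121;python3 - <<'E'
from h import *
a=shot('top','top4')['color'];b=shot('side','side4')['color']
o=np.vstack([cv2.resize(x[:,:,::-1],None,fx=4,fy=4,interpolation=cv2.INTER_CUBIC) for x in(a[185:255,90:260],b[245:325,130:300])])
cv2.imwrite('pics/g4.png',o)
E
```

```text
t 7.45 pos [482.7 236.3  89.1] rot [-3.1409e+00 -1.6000e-03 -1.2170e-01] j1,6 [0.33 2.02] F [ 0.2 -0.4 -2.6] open 39.6 grip 30.0
tool dx -0.3 dy 1.0 dz 32.6 turn -0.04 deg
```

View pics/g4.png

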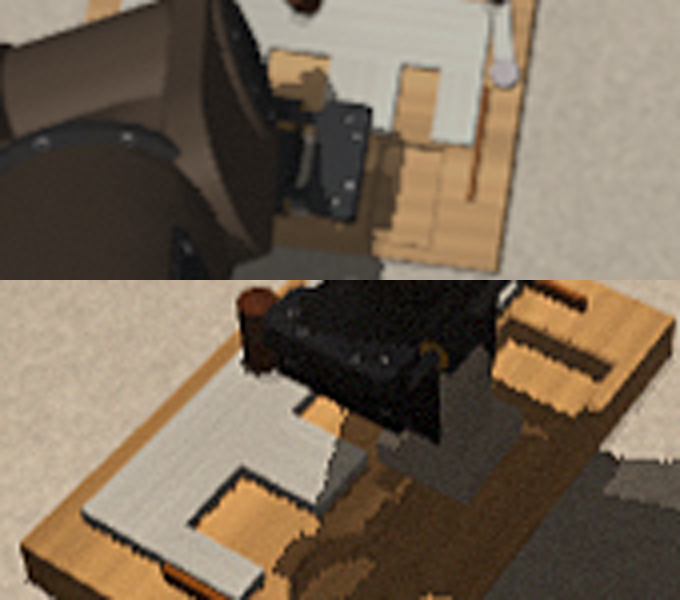

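The spike's foot hovers over the square pocket, lined up in both views (about (390–520, 400–500) in the side crop). I lower it with the force in view. That was the last of the ten pictures, so from here on I work from numbers.

Emit:
carry_out([
  [-0.3, 1, 5, 0, 0.8],
  [0, 0, 5, 0, 0.8],
  [0, 0, 4, 0, 0.8],
  [0, 0, 3, 0, 0.8],
  [0, 0, 2, 0, 0.8],
  [0, 0, 0, 0, 0.8],
])

```text
t: 8.15
eef_pos: [482.0, 235.4, 68.8]
tcp_rot: [-3.141, -0.0, -0.122]
ft_force: [0.8, 2.9, -1.5]
opening: 0.42
grip_force: 30.0
```

```bash
python3 go.py 482.3 235.3 56.5 -.121
```

```text
t 8.15 pos [482.  235.4  68.8] rot [-3.1412e+00 -2.0000e-04 -1.2200e-01] j1,6 [0.33 2.02] F [ 0.8  2.9 -1.5] open 39.9 grip 30.0
tool dx 0.3 dy 0.0 dz 12.3 turn -0.06 deg
```

Emit:
carry_out([
  [0, -0.7, 3, 0, 0.8],
  [0, 0, 3, 0, 0.8],
  [0, 0, 3, 0, 0.8],
  [0, 0, 2, 0, 0.8],
  [0, 0, 1.3, 0, 0.8],
  [0, 0, 0, 0, 0.8],
])

```text
t: 8.75
eef_pos: [481.7, 235.7, 56.5]
tcp_rot: [3.141, 0.001, -0.122]
ft_force: [-0.8, 1.8, -4.2]
opening: 0.42
grip_force: 30.0
```

```bash
python3 go.py 482.3 235.3 56.5 -.121
```

```text
t 8.75 pos [481.7 235.7  56.5] rot [ 3.1412e+00  6.0000e-04 -1.2180e-01] j1,6 [0.33 2.02] F [-0.8  1.8 -4.2] open 39.9 grip 30.0
tool dx 0.6 dy 0.3 dz 0.0 turn -0.04 deg
```

The spike is in. I release it and go up.

Emit:
carry_out([
  [0, 0, 0, 0, 0.3],
  [0, 0, 0, 0, 0.3],
  [0, 0, 0, 0, 0.3],
  [0, 0, 0, 0, 0.3],
  [0, 0, -10, 0, 0.3],
  [0, 0, -30, 0, 0.3],
  [0, 0, -45, 0, 0.3],
  [0, 0, -40, 0, 0.3],
  [0, 0, -10, 0, 0.3],
])

```text
t: 9.65
eef_pos: [483.1, 236.3, 196.6]
tcp_rot: [-3.139, -0.006, -0.122]
ft_force: [0.8, -0.1, -0.5]
opening: 0.7
grip_force: 0.0
```

```bash
python3 go.py 462.9 -108.3 190 -.075
```

```text
t 9.65 pos [483.1 236.3 196.6] rot [-3.1387 -0.0061 -0.1216] j1,6 [0.33 2.02] F [ 0.8 -0.1 -0.5] open 66.5 grip 0.0
tool dx 21.8 dy 344.5 dz 6.6 turn -2.67 deg
```

Emit:
carry_out([
  [2, 20, 0, 0, 0.4],
  [2, 40, 0, 0, 0.4],
  [3, 45, 0, 0, 0.4],
  [3, 48, 0, 0, 0.4],
  [3, 48, 0, 0, 0.4],
  [3, 48, 0, 0, 0.4],
  [3, 45, 0, 0, 0.4],
  [2, 30, 0, 0, 0.4],
  [1, 15, 0, -2.7, 0.4],
  [0, 5, 0, 0, 0.4],
  [0, 0, 0, 0, 0.4],
  [0, 0, 0, 0, 0.4],
])

```text
t: 10.85
eef_pos: [462.1, -107.6, 191.8]
tcp_rot: [-3.142, 0.0, -0.075]
ft_force: [-0.0, -0.0, 0.3]
opening: 0.601
grip_force: 0.0
```

```bash
python3 go.py 462.9 -108.3 47 -.075; python3 - <<'E'
from held import *
shot('side','side5')
for z in(0,10): 
    for a in(-.12,-.05):print(z,*[x.round(3) for x in held('spike',(482.5,235.5,a),z,'side5')])
E
```

```text
t 10.85 pos [ 462.1 -107.6  191.8] rot [-3.1415e+00  1.0000e-04 -7.5000e-02] j1,6 [-0.37  1.28] F [-0.  -0.   0.3] open 57.1 grip 0.0
tool dx 0.8 dy 0.6 dz 144.8 turn 0.00 deg
0 [ 4.85383e+02  2.24315e+02 -4.00000e-02] -2444.497
0 [ 4.85437e+02  2.24288e+02 -3.60000e-02] -2445.076
10 [ 4.88481e+02  2.26050e+02 -7.10000e-02] -2433.756
10 [ 4.75342e+02  2.41250e+02 -2.30000e-02] -2104.869
```

Emit:
carry_out([
  [0.8, 0.6, 15, 0, 0.4],
  [0, 0, 35, 0, 0.4],
  [0, 0, 40, 0, 0.4],
  [0, 0, 30, 0, 0.4],
  [0, 0, 15, 0, 0.4],
  [0, 0, 7, 0, 0.4],
  [0, 0, 2, 0, 0.4],
  [0, 0, 0, 0, 0.9],
  [0, 0, 0, 0, 0.9],
  [0, 0, 0, 0, 0.9],
  [0, 0, 0, 0, 0.9],
  [0, 0, 0, 0, 0.9],
])

```text
t: 12.1
eef_pos: [463.1, -109.1, 48.1]
tcp_rot: [3.141, -0.001, -0.075]
ft_force: [-0.3, -1.4, 0.7]
opening: 0.238
grip_force: 0.9
```

Emit:
carry_out([
  [0, 0, 0, 0, 0.9],
  [0, 0, 0, 0, 0.9],
])

```text
t: 12.3
eef_pos: [463.1, -109.2, 48.1]
tcp_rot: [3.141, -0.001, -0.075]
ft_force: [-0.7, -0.8, 6.6]
opening: 0.207
grip_force: 30.0
```

```bash
python3 go.py 462.9 -108.3 47 -.075; python3 - <<'E'
from held import *
shot('side','side6')
E=[e for e in M['plate']]
lo=[e for e in E if max(e[0][2],e[1][2])<=18]
for nm,e in(('foot',lo),('all',E)):
    for a in(-.1,0.02):print(nm,*[x.round(3) for x in held('plate',(463,-108,a),0,'side6',e)])
E
```

```text
t 12.3 pos [ 463.1 -109.2   48.1] rot [ 3.1413e+00 -6.0000e-04 -7.4700e-02] j1,6 [-0.37  1.28] F [-0.7 -0.8  6.6] open 19.6 grip 30.0
tool dx -0.3 dy -0.8 dz 1.1 turn 0.02 deg
foot [ 4.65171e+02 -1.11362e+02 -8.10000e-02] -647.988
foot [ 4.71462e+02 -1.17558e+02  3.40000e-02] -672.919
all [ 4.65333e+02 -1.11281e+02 -8.10000e-02] -1327.851
all [ 4.64577e+02 -1.15434e+02  1.22000e-01] -1420.712
```

The plate's opening reads 19.6 mm, which is right. That makes the spike's 40 mm reading suspicious, so I check how the spike stands with a silhouette fit in both views.

```bash
cat > sil.py <<'E'
from m2 import *
a=np.array
def parts(n):
    if n=='spike': return [rect(27,27,0)+rect(27,27,18),rect(16,16,18)+rect(16,16,66),rect(16,16,66)+[(0,0,112)]]
    if n=='plate': return [rect(32,20,0)+rect(32,20,18),rect(23,10,18)+rect(23,10,82)+[(0,-10,105),(0,10,105)]]
    return [circ(30,0)+circ(30,18),circ(18,18)+circ(18,62)]
def sil(n,q,c,s=8,box=None):
    x0,y0,w,h=box;m=np.zeros((h*s,w*s),np.uint8)
    for P in parts(n):
        p=a([proj(c,x) for x in W(q,P)]);p=((p-(x0,y0)+.5)*s).astype(np.int32)
        cv2.fillConvexPoly(m,cv2.convexHull(p),255)
    return cv2.resize(m,(w,h),interpolation=cv2.INTER_AREA).astype(float)/255
def obs(f,f0,box):
    c=dict(np.load(f'pics/{f}.npz'));x0,y0,w,h=box
    I=c['color'][y0:y0+h,x0:x0+w].astype(float);J=np.load(f'pics/{f0}.npz')['color'][y0:y0+h,x0:x0+w].astype(float)
    sat=lambda A:(A[...,0]-A[...,2])/(A.max(-1)+1)
    return c,sat(I),sat(J),I
E
python3 - <<'E'
from sil import *
shot('top','top6')
for f,f0,box in(('top6','top0',(130,195,60,60)),('side6','side0',(190,250,70,75))):
    c,s,j,I=obs(f,f0,box)
    m=(s<.3)&(j>.3)
    print(f,box); print('\n'.join(''.join('#' if x else '.' for x in r) for r in m))
E
```

```text
top6 (130, 195, 60, 60)
............................................................
............................................................
............................................................
............................................................
............................................................
............................................................
............................................................
............................................................
............................................................
............................................................
.......###..................................................
.....#####..................................................
...#####.#..................................................
.######.##..................................................
###.#####.................##................................
##.######................####...............................
####.####................########...........................
...##..##................##########....
[... 7233 characters left out ...]
.............................................................
......................................................................
......................................................................
......................................................................
......................................................................
......................................................................
......................................................................
......................................................................
......................................................................
......................................................................
```

```bash
python3 - <<'E'
from sil import *
box=(190,250,70,75)
c,s,j,I=obs('side6','side0',box)
m=((s<.3)&(j>.3)).astype(np.uint8)
n,l,st,_=cv2.connectedComponentsWithStats(m);k=1+st[1:,4].argmax();m=cv2.morphologyEx((l==k).astype(np.uint8),cv2.MORPH_CLOSE,np.ones((3,3)),borderValue=0).astype(float)
def cost(q): return np.abs(sil('spike',q,c,6,box)-m).sum()
print('area',m.sum())
for z in(10,30):
    for yaw in(-.4,-.12,.2):
        q0=a([482.5,235.5,yaw]);f=lambda q:cost([*q,z])
        r=minimize(f,q0,method='Nelder-Mead',options=dict(initial_simplex=[q0,q0+[6,0,0],q0+[0,6,0],q0+[0,0,.2]]))
        print(z,r.x.round(3),round(r.fun,1))
for yaw in(-.4,-.12,.2):
    q0=a([482.5,235.5,yaw,15]);r=minimize(cost,q0,method='Nelder-Mead',options=dict(initial_simplex=[q0,q0+[6,0,0,0],q0+[0,6,0,0],q0+[0,0,.2,0],q0+[0,0,0,8]]));print('free',r.x.round(3),round(r.fun,1))
print('apex pred',proj(c,[482.7,235.3,122]),'seen',246.5,263)
E
```

```text
area 810.0
10 [ 4.84516e+02  2.24692e+02 -3.70000e-02] 195.5
10 [4.84317e+02 2.25573e+02 9.50000e-02] 194.1
10 [4.83753e+02 2.26293e+02 7.20000e-02] 192.8
30 [4.76574e+02 2.39144e+02 1.11000e-01] 231.6
30 [4.76188e+02 2.39370e+02 1.08000e-01] 230.8
30 [4.76149e+02 2.39834e+02 1.12000e-01] 228.6
free [ 5.23299e+02  1.53934e+02 -1.06000e-01 -9.22910e+01] 84.4
free [ 5.18440e+02  1.62358e+02 -1.20000e-01 -8.11290e+01] 86.5
free [4.79709e+02 2.34045e+02 8.90000e-02 2.14140e+01] 213.1
apex pred [241.36892782 261.1713419 ] seen 246.5 263
```

```bash
cat > inp.py <<'E'
from sil import *
import sil as S, sys
full=S.parts
def parts_in(n):
    P=full(n); P[0]=P[0][len(P[0])//2:]; return P
def inpocket(n,f,f0,box,q0,yaws,tilt=True):
    c,s,j,I=obs(f,f0,box)
    m=((s<.3)&(j>.3)).astype(np.uint8)
    _,l,st,_=cv2.connectedComponentsWithStats(m);k=1+st[1:,4].argmax();m=cv2.morphologyEx((l==k).astype(np.uint8),cv2.MORPH_CLOSE,np.ones((3,3)),borderValue=0).astype(float)
    for z in(10,20,30):
        S.parts=parts_in if z<30 else full
        f=lambda q:np.abs(sil(n,[*q,z],c,6,box)-m).sum()
        b=[]
        for y in yaws:
            q=a([*q0,y]);r=minimize(f,q,method='Nelder-Mead',options=dict(initial_simplex=[q,q+[5,0,0],q+[0,5,0],q+[0,0,.2]]));b.append((round(r.fun,1),r.x.round(3)))
        print(z,min(b,key=lambda t:t[0]),'at nominal',round(f([*q0,-.121]),1),'area',m.sum())
    return m,c
E
python3 - <<'E'
from inp import *
m,c=inpocket('spike','side6','side0',(190,250,70,75),(482.7,235.3),(-.4,-.12,.2))
S.parts=parts_in
s=sil('spike',(482.7,235.3,-.121,10),c,6,(190,250,70,75))
for r in range(8,60): print(''.join('.+#X'[int(m[r,k]>.5)+2*int(s[r,k]>.5)] for k in range(30,70)))
E
```

```text
10 (np.float64(67.1), array([ 4.79728e+02,  2.34852e+02, -1.01000e-01])) at nominal 145.4 area 810.0
20 (np.float64(75.4), array([ 4.75659e+02,  2.41731e+02, -1.19000e-01])) at nominal 290.9 area 810.0
30 (np.float64(230.5), array([4.76550e+02, 2.39924e+02, 1.07000e-01])) at nominal 333.4 area 810.0
........................................
........................................
........................................
........................................
.....................##.................
.....................##...+.............
....................####.++.............
....................#####+++............
...................#####XX+++...........
..................#####XXXX+++..........
..................####XXXXXX++..........
.................###XXXXXXXXX+..........
................###XXXXXXXXXX++.........
................###XXXXXXXXXXX++........
...............####XXXXXXXXXXXX+........
...............##XXXXXXXXXXXXXXX+.......
..............##XXXXXXXXXXXXXXXXX.......
.............###XXXXXXXXXXXXXXXXX+......
.............##XXXXXXXXXXXXXXXXXXX+.....
............##XXXXXX
[... 632 characters left out ...]
XX.
.......#XXXXXXXXXXXXXXXXXXXXXXXXXXXXXX+.
......#XXXXXXXXXXXXXXXXXXXXXXXXXXXXXX+..
.....##XXXXXXXXXXXXXXXXXXXXXXXXXXXXX+...
......#XXXXXXXXXXXXXXXXXXXXXXXXXXXX+....
........XXXXXXXXXXXXXXXXXXXXXXXXXXX+....
.........#XXXXXXXXXXXXXXXXXXXXXXXX+.....
...........#XXXXXXXXXXXXXXXXXXXXX+......
.............#XXXXXXXXXXXXXXXXXX+.......
...............XXXXXXXXXXXXXXXX++.......
.................XXXXXXXXXXXXXX+........
...................XXXXXXXXXXX+.........
....................+XXXXXXXX+..........
.......................#XXXX+...........
.........................XX++...........
........................................
........................................
........................................
```

```bash
python3 - <<'E'
from inp import *
k=(613.5,-275.2,-.128)
print('apex0 pred',proj(S.S if 0 else fit and dict(np.load('pics/side0.npz')),W(k,(0,0,112))[0]),'seen',cs(580,27)[1])
print('apex0 top pred',proj(T,W(k,(0,0,112))[0]),'seen ~',ct(325,45)[1])
c=dict(np.load('pics/side0.npz'))
for P in((27,27,18),(27,-27,18),(-27,27,18),(-27,-27,18),(27,27,0),(-27,27,0),(16,16,18),(16,16,66),(-16,16,66),(16,-16,66)): print(P,((proj(c,W(k,P)[0])-(240,120)+.5)*4+[400,0]).round(0))
E
```

```text
apex0 pred [284.03141966 125.65952693] seen [284.625 126.375]
apex0 top pred [349.37060995 175.95438339] seen ~ [345.875 180.875]
(27, 27, 18) [523. 142.]
(27, -27, 18) [561. 107.]
(-27, 27, 18) [587. 166.]
(-27, -27, 18) [625. 130.]
(27, 27, 0) [522. 162.]
(-27, 27, 0) [586. 186.]
(16, 16, 18) [544. 140.]
(16, 16, 66) [545.  84.]
(-16, 16, 66) [584.  98.]
(16, -16, 66) [568.  63.]
```

The foot is inside its pocket, but the tip leans about 0.05–0.07 rad. I will correct that once the plate, which is gripped now, is in. I lift and carry the plate.

Emit:
carry_out([
  [0, 0, -10, 0, 0.9],
  [0, 0, -25, 0, 0.9],
  [0, 0, -40, 0, 0.9],
  [0, 0, -35, 0, 0.9],
  [0, 0, -15, 0, 0.9],
  [0, 0, -5, 2.7, 0.9],
  [0, 0, 0, 0, 0.9],
  [0, 0, 0, 0, 0.9],
])

```text
t: 13.2
eef_pos: [462.7, -108.9, 177.8]
tcp_rot: [-3.142, 0.0, -0.12]
ft_force: [0.1, -0.9, -1.5]
opening: 0.211
grip_force: 30.0
```

```bash
python3 go.py 472.4 151.6 180 -.121; python3 - <<'E'
from held import *
s=env.state();z=s['eef_pos'][2]-48.1
shot('side','side7')
lo=[e for e in M['plate'] if max(e[0][2],e[1][2])<=18]
for zz in(z-2,z,z+2):print(zz,*[x.round(3) for x in held('plate',(*s['eef_pos'][:2],-.12),zz,'side7',lo)])
E
```

```text
t 13.2 pos [ 462.7 -108.9  177.8] rot [-3.1415e+00  4.0000e-04 -1.2050e-01] j1,6 [-0.37  1.32] F [ 0.1 -0.9 -1.5] open 20.0 grip 30.0
tool dx -21.6 dy -259.7 dz -2.2 turn 0.03 deg
127.68862593383415 [ 4.66598e+02 -1.10758e+02 -4.80000e-02] -958.743
129.68862593383415 [ 4.65745e+02 -1.08212e+02 -5.20000e-02] -957.972
131.68862593383415 [ 4.65007e+02 -1.05694e+02 -4.10000e-02] -957.654
```

Emit:
carry_out([
  [-2, -20, 0, 0, 0.9],
  [-3, -35, 0, 0, 0.9],
  [-3.5, -45, 0, 0, 0.9],
  [-3.5, -45, 0, 0, 0.9],
  [-3.5, -45, 0, 0, 0.9],
  [-3, -35, 0, 0, 0.9],
  [-2, -22, 0, 0, 0.9],
  [-1, -10, 0, 0, 0.9],
  [0, -2, 0, 0, 0.9],
  [0, 0, 0, 0, 0.9],
  [0, 0, 0, 0, 0.9],
])

```text
t: 14.35
eef_pos: [473.1, 149.7, 177.7]
tcp_rot: [3.141, 0.0, -0.123]
ft_force: [0.3, -0.7, -2.2]
opening: 0.212
grip_force: 30.0
```

```bash
python3 go.py 472.4 151.6 90 -.121;
```

```text
t 14.35 pos [473.1 149.7 177.7] rot [ 3.1413e+00  4.0000e-04 -1.2270e-01] j1,6 [0.17 1.87] F [ 0.3 -0.7 -2.2] open 20.1 grip 30.0
tool dx -0.9 dy -1.8 dz 87.7 turn -0.09 deg
```

Emit:
carry_out([
  [-0.9, -1.8, 10, 0, 0.9],
  [0, 0, 25, 0, 0.9],
  [0, 0, 28, 0, 0.9],
  [0, 0, 18, 0, 0.9],
  [0, 0, 6.7, 0, 0.9],
  [0, 0, 0, 0, 0.9],
  [0, 0, 0, 0, 0.9],
])

```text
t: 15.05
eef_pos: [472.7, 152.4, 90.6]
tcp_rot: [-3.141, -0.001, -0.122]
ft_force: [-0.1, -0.1, -1.8]
opening: 0.206
grip_force: 30.0
```

```bash
python3 go.py 472.4 151.6 72 -.121; python3 - <<'E'
from held import *
s=env.state();z=s['eef_pos'][2]-48.1
shot('side','side8')
lo=[e for e in M['plate'] if max(e[0][2],e[1][2])<=18]
print(z,*[x.round(3) for x in held('plate',(*s['eef_pos'][:2],-.12),z,'side8',lo)])
E
```

```text
t 15.05 pos [472.7 152.4  90.6] rot [-3.1415e+00 -7.0000e-04 -1.2200e-01] j1,6 [0.18 1.87] F [-0.1 -0.1 -1.8] open 19.5 grip 30.0
tool dx -0.2 dy 0.9 dz 18.6 turn -0.06 deg
42.47661576380329 [ 4.75506e+02  1.53873e+02 -1.31000e-01] -611.905
```

```bash
python3 - <<'E'
from m2 import *
for v in 'TS':
    for n,q in(('rack',(482.7,235.3,-.121)),('horn',(611.8,-96.7,0)),('spike',(613.5,-275.2,-.128)),('plate',(462.9,-108.3,-.075))):
        print(v,n,refine(q,[(A,B,v) for A,B,_ in M[n]]).round(3))
E
```

```text
T rack [ 4.78474e+02  2.36374e+02 -1.25000e-01]
T horn [ 6.0689e+02 -9.7659e+01  4.5000e-02]
T spike [ 6.13106e+02 -2.75366e+02 -1.18000e-01]
T plate [ 4.60851e+02 -1.07246e+02 -6.10000e-02]
S rack [ 4.81919e+02  2.34768e+02 -1.20000e-01]
S horn [ 6.13689e+02 -9.79510e+01  3.80000e-02]
S spike [ 6.14098e+02 -2.76458e+02 -8.20000e-02]
S plate [ 4.64054e+02 -1.09723e+02 -1.00000e-01]
```

The side view puts the plate about 4 mm too far toward +x relative to the pocket. I correct most of that and re-measure.

Emit:
carry_out([
  [-3.5, 0.6, 0, 0, 0.9],
  [0, 0, 0, 0, 0.9],
  [0, 0, 0, 0, 0.9],
])

```text
t: 15.4
eef_pos: [468.9, 152.5, 90.5]
tcp_rot: [-3.141, -0.001, -0.122]
ft_force: [-0.5, 0.1, -1.6]
opening: 0.212
grip_force: 30.0
```

```bash
python3 go.py 469.4 151.6 72 -.121; python3 - <<'E'
from inp import *
s=env.state();z=s['eef_pos'][2]-48.1
c=shot('side','side9')
# held plate silhouette: grey mask against wood (was wood before)
box=(225,225,80,75)
cc,sa,j,I=obs('side9','side0',box)
m=(sa<.22)&(j>.3)
for r in range(0,75): print(''.join('#' if x else '.' for x in m[r]))
S.parts=full
for q in((469.4,151.6,-.121),):
  for P in((32,20,0),(-32,20,0),(-32,-20,0),(32,20,18),(-32,20,18),(-32,-20,18)): print(P,(proj(c,W((*q,z),P)[0])-box[:2]).round(1))
E
```

```text
t 15.4 pos [468.9 152.5  90.5] rot [-3.1415e+00 -8.0000e-04 -1.2150e-01] j1,6 [0.18 1.87] F [-0.5  0.1 -1.6] open 20.1 grip 30.0
tool dx 0.6 dy 0.8 dz 18.5 turn -0.03 deg
.##########.....................................................................
.#....#####.#...................................................................
..........#.##..................................................................
..............#.................................................................
................................................................................
................................................................................
................................................................................
.........................#......................................................
.........................####...................................................
.........................#.#.#..................................................
.....................##.#########...............................................
.....................#############.#..
[... 4598 characters left out ...]
...##.#.##..#.#..............................................
...#....#..##.##.##.#.#.#.#.#.##................................................
..##..........#.........##....##................................................
..###..#....#.#.##...##.#.....#.................................................
....##.#.......#.##..##.#...#...................................................
.....#.####.##..........#.......................................................
.......##.....#..#..#.#....##...................................................
(32, 20, 0) [23.1 37.2]
(-32, 20, 0) [48.4 49.4]
(-32, -20, 0) [58.  37.4]
(32, 20, 18) [22.9 31.5]
(-32, 20, 18) [48.5 43.6]
(-32, -20, 18) [58.3 31.7]
```

Emit:
carry_out([
  [0.6, 0.3, 6, 0, 0.9],
  [0, 0, 6, 0, 0.9],
  [0, 0, 4, 0, 0.9],
  [0, 0, 2, 0, 0.9],
  [0, 0, 0, 0, 0.9],
])

```text
t: 15.95
eef_pos: [469.2, 152.0, 71.6]
tcp_rot: [3.141, 0.001, -0.122]
ft_force: [-0.7, 0.1, -2.8]
opening: 0.206
grip_force: 30.0
```

```bash
python3 go.py 469.5 152 59 -.121; python3 -c "
from h import *;print(env.state()['moment'])"
```

```text
t 15.95 pos [469.2 152.   71.6] rot [ 3.1412e+00  8.0000e-04 -1.2170e-01] j1,6 [0.18 1.87] F [-0.7  0.1 -2.8] open 19.6 grip 30.0
tool dx 0.3 dy -0.0 dz 12.6 turn -0.04 deg
[ 0.06367677 -0.01868531 -0.00689517]
```

Emit:
carry_out([
  [0, 0, 4, 0, 0.9],
  [0, 0, 3, 0, 0.9],
  [0, 0, 3, 0, 0.9],
  [0, 0, 2, 0, 0.9],
  [0, 0, 0, 0, 0.9],
])

```text
t: 16.45
eef_pos: [469.3, 152.0, 59.8]
tcp_rot: [3.141, 0.0, -0.122]
ft_force: [0.1, -0.3, -1.3]
opening: 0.21
grip_force: 30.0
```

```bash
python3 go.py 469.5 152 59 -.121; python3 -c "
from h import *;print(env.state()['moment'])"
```

```text
t 16.45 pos [469.3 152.   59.8] rot [ 3.1414e+00  4.0000e-04 -1.2170e-01] j1,6 [0.18 1.87] F [ 0.1 -0.3 -1.3] open 20.0 grip 30.0
tool dx 0.2 dy -0.0 dz 0.8 turn -0.04 deg
[0.01435135 0.04583573 0.03023858]
```

The plate went in almost free of force. That tells me the rack really sits about 2–3 mm further toward -x than fitted, so the spike's foot is probably caught on the +x edge. I release the plate, then regrip the spike and shift it to -x.

Emit:
carry_out([
  [0, 0, 0.8, 0, 0.9],
  [0, 0, 0, 0, 0.5],
  [0, 0, 0, 0, 0.5],
  [0, 0, 0, 0, 0.5],
  [0, 0, 0, 0, 0.5],
  [0, 0, -10, 0, 0.5],
  [0, 0, -30, 0, 0.5],
  [0, 0, -45, 0, 0.4],
  [0, 0, -35, 0, 0.3],
  [0, 0, -10, 0, 0.3],
  [0, 0, 0, 0, 0.3],
])

```text
t: 17.55
eef_pos: [469.8, 152.2, 191.0]
tcp_rot: [-3.141, -0.003, -0.122]
ft_force: [0.5, 0.5, -0.2]
opening: 0.696
grip_force: 0.0
```

```bash
python3 go.py 479.8 236.2 57 -.121
```

```text
t 17.55 pos [469.8 152.2 191. ] rot [-3.1407 -0.0033 -0.1217] j1,6 [0.18 1.87] F [ 0.5  0.5 -0.2] open 66.1 grip 0.0
tool dx -0.3 dy -84.6 dz 134.0 turn -0.04 deg
```

Emit:
carry_out([
  [0, -20, 0, 0, 0.3],
  [0, -35, 0, 0, 0.3],
  [0, -22, 0, 0, 0.3],
  [0, -7, 10, 0, 0.3],
  [0, 0, 30, 0, 0.3],
  [0, 0, 40, 0, 0.3],
  [0, 0, 30, 0, 0.3],
  [0, 0, 15, 0, 0.3],
  [0, 0, 6, 0, 0.3],
  [0, 0, 0, 0, 0.3],
  [0, 0, 0, 0, 0.3],
])

```text
t: 18.65
eef_pos: [479.7, 235.2, 58.5]
tcp_rot: [3.142, -0.0, -0.122]
ft_force: [-0.5, 0.4, -0.1]
opening: 0.699
grip_force: 0.0
```

```bash
python3 go.py 479.8 236.2 58 -.121
```

```text
t 18.65 pos [479.7 235.2  58.5] rot [ 3.1416e+00 -2.0000e-04 -1.2180e-01] j1,6 [0.33 2.03] F [-0.5  0.4 -0.1] open 66.5 grip 0.0
tool dx -0.0 dy -1.0 dz 0.5 turn -0.05 deg
```

Emit:
carry_out([
  [0, -1, 0, 0, 0.8],
  [0, 0, 0, 0, 0.8],
  [0, 0, 0, 0, 0.8],
  [0, 0, 0, 0, 0.8],
  [0, 0, 0, 0, 0.8],
  [0, 0, 0, 0, 0.8],
])

```text
t: 19.25
eef_pos: [479.9, 236.4, 58.6]
tcp_rot: [-3.142, -0.0, -0.122]
ft_force: [-0.0, -2.4, 5.9]
opening: 0.418
grip_force: 30.0
```

```bash
python3 go.py 479.8 236.2 58 -.121; python3 -c "
from h import *;print(env.state()['moment'])"
```

```text
t 19.25 pos [479.9 236.4  58.6] rot [-3.1416e+00 -5.0000e-04 -1.2170e-01] j1,6 [0.33 2.03] F [-0.  -2.4  5.9] open 39.7 grip 30.0
tool dx -0.0 dy 0.2 dz 0.6 turn -0.04 deg
[-0.28923194  0.14840109  0.03960441]
```

Emit:
carry_out([
  [0, 0, -3, 0, 0.8],
  [0, 0, -2, 0, 0.8],
  [0, 0, 0, 0, 0.8],
  [0, 0, 2, 0, 0.8],
  [0, 0, 2, 0, 0.8],
  [0, 0, 1, 0, 0.8],
  [0, 0, 1, 0, 0.8],
  [0, 0, 0, 0, 0.8],
])

```text
t: 20.05
eef_pos: [480.0, 236.2, 58.4]
tcp_rot: [-3.142, -0.001, -0.122]
ft_force: [-3.8, -3.9, 17.2]
opening: 0.419
grip_force: 30.0
```

```bash
python3 go.py 479.8 236.2 58 -.121; python3 -c "
from h import *;print(env.state()['moment'])"
```

```text
t 20.05 pos [480.  236.2  58.4] rot [-3.1415e+00 -1.0000e-03 -1.2160e-01] j1,6 [0.33 2.03] F [-3.8 -3.9 17.2] open 39.8 grip 30.0
tool dx -0.2 dy 0.0 dz 0.4 turn -0.03 deg
[-0.60200137  0.6334592   0.03582849]
```

Emit:
carry_out([
  [-0.8, 0.4, 0, 0, 0.8],
  [-0.7, 0, 0, 0, 0.8],
  [0, 0, 0, 0, 0.8],
])

```text
t: 20.35
eef_pos: [479.5, 236.2, 58.5]
tcp_rot: [-3.14, -0.003, -0.122]
ft_force: [2.0, -3.0, 12.6]
opening: 0.418
grip_force: 30.0
```

```bash
python3 go.py 479.8 236.2 58 -.121; python3 -c "
from h import *;print(env.state()['moment'])"
```

```text
t 20.35 pos [479.5 236.2  58.5] rot [-3.1405 -0.0034 -0.1217] j1,6 [0.33 2.03] F [ 2.  -3.  12.6] open 39.7 grip 30.0
tool dx 0.3 dy 0.0 dz 0.5 turn -0.04 deg
[-0.43982911 -0.22973634 -0.02093555]
```

Emit:
carry_out([
  [0.4, 0, 0, 0, 0.8],
  [0, 0, 0, 0, 0.3],
  [0, 0, 0, 0, 0.3],
  [0, 0, 0, 0, 0.3],
  [0, 0, -10, 0, 0.3],
  [0, 0, -30, 0, 0.3],
  [0, 0, -45, 0, 0.3],
  [0, 0, -40, 0, 0.3],
  [0, 0, -10, 0, 0.3],
])

```text
t: 21.25
eef_pos: [479.7, 236.7, 196.9]
tcp_rot: [-3.139, -0.006, -0.121]
ft_force: [0.2, 0.6, 0.5]
opening: 0.7
grip_force: 0.0
```

```bash
python3 go.py 611 -97 190 -.121
```

```text
t 21.25 pos [479.7 236.7 196.9] rot [-3.1388 -0.0058 -0.1215] j1,6 [0.33 2.03] F [0.2 0.6 0.5] open 66.5 grip 0.0
tool dx 170.7 dy 315.3 dz 6.9 turn -0.03 deg
```

Emit:
carry_out([
  [9, 17, 0, 0, 0.3],
  [18, 34, 0, 0, 0.3],
  [22, 42, 0, 0, 0.3],
  [23, 43, 0, 0, 0.3],
  [23, 43, 0, 0, 0.3],
  [23, 43, 0, 0, 0.3],
  [22, 41, 0, 0, 0.3],
  [17, 30, 0, 0, 0.3],
  [9, 16, 0, 0, 0.3],
  [3.5, 6, 0, 0, 0.3],
  [0, 0, 0, 0, 0.3],
  [0, 0, 0, 0, 0.3],
])

```text
t: 22.45
eef_pos: [608.2, -95.7, 192.3]
tcp_rot: [-3.141, 0.001, -0.121]
ft_force: [-0.2, 0.1, 0.7]
opening: 0.7
grip_force: 0.0
```

```bash
python3 go.py 610 -97 48 -.121;  python3 - <<'E'
from inp import *
shot('side','side10');shot('top','top10')
m,c=inpocket('spike','side10','side0',(190,250,70,75),(479.7,236.3),(-.3,-.12,.1))
S.parts=parts_in
s=sil('spike',(479.7,236.3,-.121,10),c,6,(190,250,70,75))
for r in range(8,60): print(''.join('.+#X'[int(m[r,k]>.5)+2*int(s[r,k]>.5)] for k in range(30,70)))
m,c=inpocket('plate','side10','side0',(225,220,70,65),(469.5,152),(-.3,-.12,.1))
E
```

```text
t 22.45 pos [608.2 -95.7 192.3] rot [-3.1414e+00  5.0000e-04 -1.2060e-01] j1,6 [-0.26  1.43] F [-0.2  0.1  0.7] open 66.5 grip 0.0
tool dx 2.0 dy 1.1 dz 144.3 turn 0.02 deg
10 (np.float64(190.9), array([ 4.79762e+02,  2.34784e+02, -1.12000e-01])) at nominal 210.4 area 937.0
20 (np.float64(199.4), array([ 4.75244e+02,  2.42248e+02, -1.49000e-01])) at nominal 325.8 area 937.0
30 (np.float64(317.5), array([4.75502e+02, 2.38488e+02, 8.80000e-02])) at nominal 355.7 area 937.0
..................................+++++.
..................................+++++.
..................................+++++.
.................................++++++.
................................+++++++.
......................##..+.....+++++++.
......................###++....++++++++.
.....................####X+++++++++++++.
.....................###XX+++++++++++++.
....................###XXXX++++++++++++.
...................###XXXXXX+++++++++++.
...................#XXXXXXXXX++++++++++.
..................#XXXXXXXXXXX++...++++.
..................#XXXXXXXXXXXX+......+.
.................##XXXXXXXXXXXXX........
.........
[... 1113 characters left out ...]
XXXXXXXXXXXXXXXXXX#......
..............#XXXXXXXXXXXXXXXXXX.......
................#XXXXXXXXXXXXXXX........
..................#XXXXXXXXXXXX#........
....................XXXXXXXXXX#.........
......................#XXXXXX#..........
........................#XXXX...........
..........................##............
........................................
........................................
10 (np.float64(401.1), array([ 4.70283e+02,  1.52683e+02, -1.28000e-01])) at nominal 417.7 area 1076.0
20 (np.float64(418.2), array([ 4.66725e+02,  1.61177e+02, -1.35000e-01])) at nominal 602.6 area 1076.0
30 (np.float64(549.4), array([4.62352e+02, 1.73788e+02, 1.40000e-01])) at nominal 650.9 area 1076.0
```

The spike's foot and shaft now match a fully seated model to within about 1 px, and the plate fit agrees with its pocket too. On to the horn.

Emit:
carry_out([
  [2, 1.1, 15, 0, 0.3],
  [0, 0, 35, 0, 0.3],
  [0, 0, 40, 0, 0.3],
  [0, 0, 30, 0, 0.3],
  [0, 0, 15, 0, 0.3],
  [0, 0, 7, 0, 0.3],
  [0, 0, 2, 0, 0.3],
  [0, 0, 0, 0, 0.8],
  [0, 0, 0, 0, 0.8],
  [0, 0, 0, 0, 0.8],
  [0, 0, 0, 0, 0.8],
  [0, 0, 0, 0, 0.8],
])

```text
t: 23.75
eef_pos: [610.6, -98.6, 48.8]
tcp_rot: [3.141, -0.001, -0.122]
ft_force: [-0.8, 0.0, 3.2]
opening: 0.373
grip_force: 30.0
```

Emit:
carry_out([
  [0, 0, 0, 0, 0.8],
  [0, 0, 0, 0, 0.8],
])

```text
t: 23.95
eef_pos: [610.7, -98.6, 48.8]
tcp_rot: [3.141, -0.001, -0.122]
ft_force: [-0.6, -0.1, 5.8]
opening: 0.371
grip_force: 30.0
```

```bash
python3 go.py 490 320.7 180 -.121
```

```text
t 23.95 pos [610.7 -98.6  48.8] rot [ 3.1414e+00 -7.0000e-04 -1.2170e-01] j1,6 [-0.27  1.43] F [-0.6 -0.1  5.8] open 35.2 grip 30.0
tool dx -170.7 dy -401.5 dz -131.2 turn -0.04 deg
```

Emit:
carry_out([
  [0, 0, -10, 0, 0.8],
  [0, 0, -25, 0, 0.8],
  [0, 0, -40, 0, 0.8],
  [0, 0, -40, 0, 0.8],
  [0, 0, -22, 0, 0.8],
  [0, -6, -8, 0, 0.8],
  [-6, -15, 0, 0, 0.8],
  [-12, -28, 0, 0, 0.8],
  [-17, -40, 0, 0, 0.8],
  [-18, -43, 0, 0, 0.8],
  [-18, -43, 0, 0, 0.8],
  [-18, -43, 0, 0, 0.8],
])

```text
t: 25.15
eef_pos: [546.4, 131.2, 191.5]
tcp_rot: [3.141, 0.003, -0.122]
ft_force: [0.5, 0.7, -1.1]
opening: 0.372
grip_force: 30.0
```

Emit:
carry_out([
  [-18, -43, 0, 0, 0.8],
  [-18, -43, 0, 0, 0.8],
  [-15, -35, 0, 0, 0.8],
  [-10, -25, 0, 0, 0.8],
  [-5, -12, 0, 0, 0.8],
  [0, 0, 0, 0, 0.8],
  [0, 0, 0, 0, 0.8],
  [0, 0, 0, 0, 0.8],
])

```text
t: 25.95
eef_pos: [502.4, 292.5, 192.9]
tcp_rot: [3.141, 0.0, -0.123]
ft_force: [0.3, 0.4, -2.2]
opening: 0.374
grip_force: 30.0
```

```bash
python3 go.py 490 320.7 90 -.121
```

```text
t 25.95 pos [502.4 292.5 192.9] rot [ 3.141e+00  5.000e-04 -1.228e-01] j1,6 [0.41 2.11] F [ 0.3  0.4 -2.2] open 35.5 grip 30.0
tool dx -15.8 dy -26.5 dz 102.9 turn -0.11 deg
```

Emit:
carry_out([
  [-7, -12, 0, 0, 0.8],
  [-6.5, -11, 5, 0, 0.8],
  [-2.3, -3.5, 20, 0, 0.8],
  [0, 0, 30, 0, 0.8],
  [0, 0, 28, 0, 0.8],
  [0, 0, 14, 0, 0.8],
  [0, 0, 5, 0, 0.8],
  [0, 0, 0, 0, 0.8],
  [0, 0, 0, 0, 0.8],
])

```text
t: 26.85
eef_pos: [490.2, 322.2, 92.3]
tcp_rot: [-3.141, -0.001, -0.122]
ft_force: [-0.6, 0.3, -1.4]
opening: 0.376
grip_force: 30.0
```

```bash
python3 go.py 490 320.7 72 -.121;  python3 - <<'E'
from held import *
s=env.state();z=s['eef_pos'][2]-48.8
shot('side','side11')
E=loop(circ(30,18),'S')+loop(circ(30,0),'S')[0:24]
print(z,*[x.round(3) for x in held('horn',(*s['eef_pos'][:2],0),z,'side11',E)])
E
```

```text
t 26.85 pos [490.2 322.2  92.3] rot [-3.1408e+00 -1.3000e-03 -1.2170e-01] j1,6 [0.47 2.16] F [-0.6  0.3 -1.4] open 35.7 grip 30.0
tool dx -0.1 dy 1.5 dz 20.3 turn -0.04 deg
43.493369693388445 [4.92888e+02 3.20844e+02 2.20000e-02] -781.417
```

Emit:
carry_out([
  [-0.5, 1.3, 6, 0, 0.8],
  [0, 0, 6, 0, 0.8],
  [0, 0, 5, 0, 0.8],
  [0, 0, 3, 0, 0.8],
  [0, 0, 0, 0, 0.8],
])

```text
t: 27.4
eef_pos: [488.9, 320.5, 70.7]
tcp_rot: [3.141, 0.001, -0.122]
ft_force: [-0.2, 0.0, -1.5]
opening: 0.375
grip_force: 30.0
```

```bash
python3 go.py 490 320.7 60 -.121; python3 -c "
from h import *;print(env.state()['moment'])"
```

```text
t 27.4 pos [488.9 320.5  70.7] rot [ 3.141e+00  8.000e-04 -1.217e-01] j1,6 [0.47 2.16] F [-0.2  0.  -1.5] open 35.6 grip 30.0
tool dx 1.1 dy -0.4 dz 10.7 turn -0.04 deg
[0.05081969 0.03855647 0.01060824]
```

Emit:
carry_out([
  [0, 0, 4, 0, 0.8],
  [0, 0, 4, 0, 0.8],
  [0, 0, 3, 0, 0.8],
  [0, 0, 0, 0, 0.8],
  [0, 0, 0, 0, 0.8],
])

```text
t: 27.9
eef_pos: [489.1, 320.6, 60.2]
tcp_rot: [3.141, 0.0, -0.122]
ft_force: [0.6, -0.4, -0.8]
opening: 0.373
grip_force: 30.0
```

```bash
python3 go.py 490 320.7 59 -.121; python3 -c "
from h import *;print(env.state()['moment'])"
```

```text
t 27.9 pos [489.1 320.6  60.2] rot [ 3.1414e+00  1.0000e-04 -1.2170e-01] j1,6 [0.47 2.16] F [ 0.6 -0.4 -0.8] open 35.4 grip 30.0
tool dx 0.9 dy -0.2 dz 1.2 turn -0.04 deg
[ 2.12941395e-02  4.19361192e-02 -4.84002289e-06]
```

Emit:
carry_out([
  [0, 0, 1, 0, 0.8],
  [0, 0, 0, 0, 0.35],
  [0, 0, 0, 0, 0.35],
  [0, 0, 0, 0, 0.35],
  [0, 0, -10, 0, 0.35],
  [0, 0, -30, 0, 0.35],
  [0, 0, -45, 0, 0.35],
  [0, 0, -45, 0, 0.35],
  [0, 0, -10, 0, 0.35],
  [0, 0, 0, 0, 0.35],
])

```text
t: 28.9
eef_pos: [489.6, 320.9, 201.6]
tcp_rot: [-3.139, -0.003, -0.122]
ft_force: [-1.3, 0.2, -1.1]
opening: 0.65
grip_force: 0.0
```

```bash
python3 go.py 603.8 220.8 61 -.121
```

```text
t 28.9 pos [489.6 320.9 201.6] rot [-3.1394 -0.0035 -0.1216] j1,6 [0.47 2.16] F [-1.3  0.2 -1.1] open 61.8 grip 0.0
tool dx 125.5 dy 85.5 dz 140.6 turn -0.03 deg
```

Emit:
carry_out([
  [15, 10, 0, 0, 0.4],
  [28, 19, 0, 0, 0.4],
  [33, 23, 0, 0, 0.4],
  [28, 19, 0, 0, 0.4],
  [15, 10, 0, 0, 0.4],
  [5, 4, 0, 0, 0.4],
  [0, 0, 0, 0, 0.4],
  [0, 0, 0, 0, 0.4],
])

```text
t: 29.7
eef_pos: [601.0, 221.9, 199.0]
tcp_rot: [3.141, 0.001, -0.121]
ft_force: [0.9, 0.1, -0.2]
opening: 0.601
grip_force: 0.0
```

```bash
python3 go.py 603.8 220.8 61 -.121; python3 - <<'E'
from inp import *
shot('side','side12');shot('top','top12')
box=(190,285,60,60)
m,c=inpocket('horn','side12','side0',box,(489.5,320.7),(0,))
S.parts=parts_in
s=sil('horn',(489.5,320.7,0,10),c,6,box)
for r in range(60): print(''.join('.+#X'[int(m[r,k]>.5)+2*int(s[r,k]>.5)] for k in range(60)))
E
```

```text
t 29.7 pos [601.  221.9 199. ] rot [ 3.1414e+00  9.0000e-04 -1.2100e-01] j1,6 [0.25 1.94] F [ 0.9  0.1 -0.2] open 57.1 grip 0.0
tool dx 2.9 dy 0.7 dz 138.0 turn -0.00 deg
10 (np.float64(84.0), array([4.92190e+02, 3.20196e+02, 3.00000e-03])) at nominal 151.4 area 842.0
20 (np.float64(82.8), array([4.88280e+02, 3.25991e+02, 1.12000e-01])) at nominal 168.9 area 842.0
30 (np.float64(160.2), array([4.90848e+02, 3.22141e+02, 7.30000e-02])) at nominal 181.7 area 842.0
............................................................
............................................................
............................................................
............................................................
............................................................
............................................................
............................................................
............................................................
.............................+++............................
.............................+++............................
........................
[... 2325 characters left out ...]
XXXXX##......................
.....................#XXXXXXXXXXX###........................
........................###X######..........................
............................................................
............................................................
............................................................
............................................................
............................................................
............................................................
............................................................
............................................................
............................................................
```

All three casts are seated. Now I grip the keeper knob.

Emit:
carry_out([
  [2.9, 0.7, 15, 0, 0.4],
  [0, 0, 35, 0, 0.4],
  [0, 0, 40, 0, 0.4],
  [0, 0, 30, 0, 0.4],
  [0, 0, 13, 0, 0.4],
  [0, 0, 5, 0, 0.4],
  [0, 0, 0, 0, 0.4],
  [0, 0, 0, 0, 0.85],
  [0, 0, 0, 0, 0.85],
  [0, 0, 0, 0, 0.85],
  [0, 0, 0, 0, 0.85],
  [0, 0, 0, 0, 0.85],
])

```text
t: 31.0
eef_pos: [604.7, 220.1, 61.6]
tcp_rot: [3.141, -0.0, -0.121]
ft_force: [0.0, -12.4, 2.9]
opening: 0.237
grip_force: 7.1
```

Emit:
carry_out([
  [0, 0, 0, 0, 0.85],
  [0, 0, 0, 0, 0.85],
])

```text
t: 31.2
eef_pos: [604.7, 219.6, 61.6]
tcp_rot: [3.141, -0.0, -0.122]
ft_force: [-1.2, -5.1, 5.2]
opening: 0.222
grip_force: 30.0
```

```bash
python3 go.py 544 228.2 61 -.121; python3 -c "
from h import *;print(env.state()['moment'])"
```

```text
t 31.2 pos [604.7 219.6  61.6] rot [ 3.141e+00 -1.000e-04 -1.216e-01] j1,6 [0.25 1.94] F [-1.2 -5.1  5.2] open 21.1 grip 30.0
tool dx -61.3 dy -1.1 dz 0.6 turn -0.03 deg
[-0.91729165  0.22087591  0.05803001]
```

Emit:
carry_out([
  [-2, 0.7, 0, 0, 0.85],
  [-4, 0, 0, 0, 0.85],
  [-5, 0, 0, 0, 0.85],
  [-5, 0, 0, 0, 0.85],
  [-5, 0, 0, 0, 0.85],
  [-4, 0, 0, 0, 0.85],
  [0, 0, 0, 0, 0.85],
])

```text
t: 31.9
eef_pos: [578.8, 222.8, 61.6]
tcp_rot: [3.141, 0.001, -0.121]
ft_force: [-1.4, -0.7, 7.2]
opening: 0.226
grip_force: 30.0
```

```bash
python3 go.py 544 227 61 -.121; python3 -c "
from h import *;print(env.state()['moment'])"
```

```text
t 31.9 pos [578.8 222.8  61.6] rot [ 3.1415e+00  6.0000e-04 -1.2140e-01] j1,6 [0.26 1.95] F [-1.4 -0.7  7.2] open 21.5 grip 30.0
tool dx -35.1 dy -0.0 dz 0.6 turn -0.02 deg
[0.01598815 0.34095045 0.04214691]
```

Emit:
carry_out([
  [-3, 0, 0, 0, 0.85],
  [-5, 0, 0, 0, 0.85],
  [-5, 0, 0, 0, 0.85],
  [-5, 0, 0, 0, 0.85],
  [-5, 0, 0, 0, 0.85],
  [-4, 0, 0, 0, 0.85],
  [-3, 0, 0, 0, 0.85],
  [0, 0, 0, 0, 0.85],
])

```text
t: 32.7
eef_pos: [549.2, 226.3, 61.6]
tcp_rot: [3.142, 0.0, -0.121]
ft_force: [-1.5, 0.2, 7.0]
opening: 0.226
grip_force: 30.0
```

```bash
python3 go.py 544 227 61 -.121; python3 -c "
from h import *;print(env.state()['moment'])"
```

```text
t 32.7 pos [549.2 226.3  61.6] rot [ 3.1415e+00  4.0000e-04 -1.2140e-01] j1,6 [0.28 1.97] F [-1.5  0.2  7. ] open 21.5 grip 30.0
tool dx -5.2 dy -0.0 dz 0.6 turn -0.02 deg
[-0.08807008  0.17984867  0.03362896]
```

Emit:
carry_out([
  [-2, 0, 0, 0, 0.85],
  [-2, 0, 0, 0, 0.85],
  [-1, 0, 0, 0, 0.85],
  [0, 0, 0, 0, 0.85],
])

```text
t: 33.1
eef_pos: [547.5, 226.5, 61.6]
tcp_rot: [-3.14, -0.006, -0.122]
ft_force: [16.5, -4.9, -1.7]
opening: 0.227
grip_force: 30.0
```

```bash
python3 go.py 544 227 61 -.121; python3 -c "
from h import *;print(env.state()['moment'])"
```

```text
t 33.1 pos [547.5 226.5  61.6] rot [-3.1403 -0.006  -0.1215] j1,6 [0.28 1.98] F [16.5 -4.9 -1.7] open 21.6 grip 30.0
tool dx -3.6 dy -0.0 dz 0.6 turn -0.03 deg
[-0.93397445 -2.41674888  0.0937814 ]
```

Emit:
carry_out([
  [-1, 0, 0, 0, 0.85],
  [-1, 0, 0, 0, 0.85],
  [0, 0, 0, 0, 0.85],
])

```text
t: 33.4
eef_pos: [547.1, 226.6, 61.8]
tcp_rot: [-3.14, -0.009, -0.122]
ft_force: [23.7, -7.0, -5.9]
opening: 0.226
grip_force: 30.0
```

```bash
python3 go.py 544 227 61 -.121; python3 -c "
from h import *;print(env.state()['moment'])"
```

```text
t 33.4 pos [547.1 226.6  61.8] rot [-3.1396 -0.009  -0.1216] j1,6 [0.28 1.98] F [23.7 -7.  -5.9] open 21.5 grip 30.0
tool dx -3.1 dy 0.0 dz 0.8 turn -0.03 deg
[-1.30667807 -3.59982742  0.0401335 ]
```

Emit:
carry_out([
  [3, 0, 0, 0, 0.85],
  [0, 0, 0, 0, 0.4],
  [0, 0, 0, 0, 0.4],
  [0, 0, 0, 0, 0.4],
  [0, 0, -10, 0, 0.4],
  [0, 0, -30, 0, 0.4],
  [0, 0, -45, 0, 0.4],
  [0, 0, -40, 0, 0.4],
  [5, 10, -10, 0, 0.4],
  [15, 30, 0, 0, 0.4],
  [15, 35, 0, 0, 0.4],
  [10, 30, 0, 0, 0.9],
])

```text
t: 34.6
eef_pos: [578.0, 115.3, 196.3]
tcp_rot: [3.141, 0.0, -0.121]
ft_force: [0.6, 0.6, 0.4]
opening: 0.558
grip_force: 0.0
```

```bash
python3 go.py 603.8 85 120 -.121; python3 - <<'E'
from m2 import *
c1=shot('side','side13');shot('top','top13')
c0=dict(np.load('pics/side0.npz'))
g=lambda c:cv2.resize(cv2.cvtColor(c['color'],cv2.COLOR_RGB2GRAY),None,fx=4,fy=4,interpolation=cv2.INTER_CUBIC)
A,B=g(c0),g(c1)
Q=(479.7,236.3,-.121)
p0=proj(c0,W(Q,(125,0,80))[0]);print('knob0 pred',p0)
x,y=(p0*4).astype(int)
t=A[y-30:y+50,x-32:x+32]
for s in(50,55,58,60): print(s,(proj(c0,W(Q,(125-s,0,80))[0])-p0).round(2))
x1,y1=(proj(c0,W(Q,(67,0,80))[0])*4).astype(int)
R=B[y1-80:y1+110,x1-90:x1+90]
r=cv2.matchTemplate(R,t,cv2.TM_CCOEFF_NORMED);_,v,_,l=cv2.minMaxLoc(r)
print('match',v,((x1-90+l[0]-(x-32))/4,(y1-80+l[1]-(y-30))/4))
E
```

```text
t 34.6 pos [578.  115.3 196.3] rot [ 3.1413e+00  2.0000e-04 -1.2140e-01] j1,6 [0.08 1.78] F [0.6 0.6 0.4] open 53.0 grip 0.0
tool dx 29.3 dy 26.9 dz 76.3 turn -0.02 deg
knob0 pred [193.71665085 251.80669035]
50 [19.1   9.52]
55 [21.05 10.49]
58 [22.22 11.08]
60 [23.01 11.47]
match 0.732412576675415 (np.float64(21.5), np.float64(9.5))
```

```bash
cat > keep.py <<'E'
from m2 import *
Q=(479.7,236.3,-.121)
def prof(f,ylo,yhi,sat=True):
    c=dict(np.load(f'pics/{f}.npz'));I=c['color'].astype(np.float32)
    s=(I[...,0]-I[...,2])/(I.max(-1)+1)
    xs=np.arange(20,160,.5);ys=np.arange(ylo,yhi,2.)
    P=np.array([[proj(c,W(Q,(x,y,40))[0]) for y in ys] for x in xs],np.float32)
    v=np.median(cv2.remap(s,P[...,0].copy(),P[...,1].copy(),1),1)
    v=cv2.GaussianBlur(v[:,None],(0,0),3)[:,0]
    g=np.diff(v);return xs,v,g
if __name__=='__main__':
    import sys
    for f in sys.argv[1:]:
        for lo,hi in((30,70),(80,120),(-110,-70)):
            xs,v,g=prof(f,lo,hi);k=g[60:].argmax()+60
            print(f,lo,hi,'back edge x',xs[k],'strength',g[k].round(4),'sat',v[::40].round(2))
E
python3 keep.py top0 side0 top13 side13
```

```text
top0 30 70 back edge x 140.0 strength 0.0296 sat [0.44 0.19 0.09 0.09 0.09 0.09 0.27]
top0 80 120 back edge x 139.5 strength 0.0294 sat [0.44 0.43 0.44 0.44 0.09 0.09 0.27]
top0 -110 -70 back edge x 140.0 strength 0.0298 sat [0.44 0.44 0.44 0.42 0.09 0.09 0.26]
side0 30 70 back edge x 140.0 strength 0.046 sat [0.59 0.14 0.15 0.16 0.16 0.15 0.35]
side0 80 120 back edge x 140.0 strength 0.0479 sat [0.6  0.59 0.58 0.58 0.15 0.15 0.37]
side0 -110 -70 back edge x 140.5 strength 0.0435 sat [0.57 0.5  0.46 0.43 0.16 0.16 0.31]
top13 30 70 back edge x 157.0 strength 0.0141 sat [0.29 0.3  0.3  0.3  0.3  0.3  0.06]
top13 80 120 back edge x 61.0 strength 0.0049 sat [0.3  0.29 0.2  0.29 0.28 0.29 0.3 ]
top13 -110 -70 back edge x 154.5 strength 0.0013 sat [0.29 0.29 0.28 0.28 0.28 0.29 0.27]
side13 30 70 back edge x 82.5 strength 0.0486 sat [0.23 0.24 0.15 0.16 0.59 0.59 0.6 ]
side13 80 120 back edge x 82.5 strength 0.0492 sat [0.22 0.15 0.15 0.16 0.59 0.6  0.59]
side13 -110 -70 back edge x 82.5 strength 0.0404 sat [0.23 0.18 0.17 0.18 0.52 0.53 0.54]
```

```bash
python3 - <<'E'
import keep; from keep import *
import numpy as np
def edge(f,lo,hi,x0,x1,z,sign):
    c=dict(np.load(f'pics/{f}.npz'));I=c['color'].astype(np.float32);s=(I[...,0]-I[...,2])/(I.max(-1)+1)
    xs=np.arange(x0,x1,.25);ys=np.arange(lo,hi,1.)
    P=np.array([[proj(c,W(Q,(x,y,z))[0]) for y in ys] for x in xs],np.float32)
    v=cv2.GaussianBlur(np.median(cv2.remap(s,P[...,0].copy(),P[...,1].copy(),1),1)[:,None],(0,0),4)[:,0];g=sign*np.diff(v);k=g.argmax();return xs[k],g[k].round(3)
for f in('top0','side0'):
    print(f,'rack back',edge(f,-120,120,148,162,30,-1),'rack front',edge(f,-120,120,-53,-37,30,1),'teeth',[edge(f,lo,hi,30,50,40,-1) for lo,hi in((33,52),(-52,-33))])
print('side13 rack back',edge('side13',-60,100,148,162,30,-1),'front',edge('side13',60,120,-53,-37,30,1),'teeth',[edge('side13',lo,hi,-30,-10,40,-1) for lo,hi in((33,52),(-52,-33))])
E
```

```text
top0 rack back (np.float64(156.5), np.float32(0.015)) rack front (np.float64(-43.75), np.float32(0.017)) teeth [(np.float64(38.5), np.float32(0.022)), (np.float64(38.25), np.float32(0.021))]
side0 rack back (np.float64(157.25), np.float32(0.024)) rack front (np.float64(-52.25), np.float32(0.004)) teeth [(np.float64(36.0), np.float32(0.037)), (np.float64(36.0), np.float32(0.033))]
side13 rack back (np.float64(157.25), np.float32(0.025)) front (np.float64(-52.25), np.float32(0.003)) teeth [(np.float64(-20.75), np.float32(0.036)), (np.float64(-21.0), np.float32(0.032))]
```

The keeper moved 57.5 mm to a hard stop, and its teeth started about 2.5–3 mm along, so it is home. Now the latch post, at about (609, 86), latch angle about 0.17 rad.

Emit:
carry_out([
  [10, 8, 0, 0, 0.45],
  [15, 12, 0, 0, 0.45],
  [8, 4, 0, 0, 0.45],
  [1.5, 1.3, 15, 0, 0.45],
  [0, 0, 20, 0, 0.45],
  [0, 0, 15, 0, 0.45],
  [0, 0, 5, 0, 0.45],
  [0, 0, 0, 0, 0.45],
  [0, 0, 0, 0, 0.45],
])

```text
t: 35.6
eef_pos: [609.6, 87.7, 141.9]
tcp_rot: [-3.142, -0.001, -0.121]
ft_force: [-0.0, 0.6, 0.8]
opening: 0.551
grip_force: 0.0
```

```bash
python3 go.py 609 86 59 -.121; python3 - <<'E'
from m2 import *
# post top ellipse: dark brown in side0 & side13
for f in('side0','side13'):
    c=dict(np.load(f'pics/{f}.npz'))
    u,v=proj(c,(609,86,80)).round().astype(int)
    I=c['color'][v-14:v+22,u-14:u+15].astype(int).sum(-1)
    m=I<200
    print(f,u,v,[(r-14,(np.nonzero(m[r])[0].min()-14,np.nonzero(m[r])[0].max()-14)) for r in range(36) if m[r].any()][::3])
E
```

```text
t 35.6 pos [609.6  87.7 141.9] rot [-3.1415e+00 -8.0000e-04 -1.2140e-01] j1,6 [0.04 1.73] F [-0.   0.6  0.8] open 52.4 grip 0.0
tool dx -0.4 dy 1.8 dz 82.9 turn -0.02 deg
side0 223 212 [(-2, (np.int64(-3), np.int64(1))), (1, (np.int64(-4), np.int64(2))), (4, (np.int64(-3), np.int64(3))), (7, (np.int64(-3), np.int64(3))), (10, (np.int64(-3), np.int64(3))), (13, (np.int64(-3), np.int64(3))), (16, (np.int64(-4), np.int64(0))), (20, (np.int64(14), np.int64(14)))]
side13 223 212 [(-2, (np.int64(-3), np.int64(2))), (1, (np.int64(-3), np.int64(2))), (4, (np.int64(-3), np.int64(3))), (7, (np.int64(-3), np.int64(3))), (10, (np.int64(-3), np.int64(3))), (13, (np.int64(-3), np.int64(10))), (16, (np.int64(-4), np.int64(14))), (19, (np.int64(-6), np.int64(14)))]
```

Emit:
carry_out([
  [-0.4, 1.6, 12, 0, 0.45],
  [0, 0, 25, 0, 0.45],
  [0, 0, 24, 0, 0.45],
  [0, 0, 14, 0, 0.45],
  [0, 0, 6, 0, 0.45],
  [0, 0, 1, 0, 0.45],
  [0, 0, 0, 0, 0.45],
  [0, 0, 0, 0, 0.9],
  [0, 0, 0, 0, 0.9],
  [0, 0, 0, 0, 0.9],
  [0, 0, 0, 0, 0.9],
  [0, 0, 0, 0, 0.9],
])

```text
t: 36.8
eef_pos: [608.6, 86.1, 59.4]
tcp_rot: [3.142, -0.0, -0.122]
ft_force: [0.9, 0.2, -0.5]
opening: 0.186
grip_force: 0.6
```

```bash
python3 go.py 609 86 59 -.121; python3 -c "
from h import *;print(env.state()['moment'])"
```

```text
t 36.8 pos [608.6  86.1  59.4] rot [ 3.1416e+00 -2.0000e-04 -1.2170e-01] j1,6 [0.03 1.73] F [ 0.9  0.2 -0.5] open 17.6 grip 0.6
tool dx 0.5 dy 0.0 dz 0.4 turn -0.04 deg
[ 0.16545636 -0.14221892 -0.01438776]
```

Emit:
carry_out([
  [0, 0, 0, 0, 0.9],
  [0, 0, 0, 0, 0.9],
  [-1.4, -6.3, 0, 0, 0.9],
  [-2.2, -6.1, 0, 0, 0.9],
  [-2.9, -5.8, 0, 0, 0.9],
  [-3.5, -5.4, 0, 0, 0.9],
  [-4.1, -5, 0, 0, 0.9],
  [-4.7, -4.4, 0, 0, 0.9],
  [0, 0, 0, 0, 0.9],
])

```text
t: 37.7
eef_pos: [594.4, 121.5, 59.8]
tcp_rot: [-3.142, -0.002, -0.121]
ft_force: [3.1, 0.5, 2.6]
opening: 0.162
grip_force: 30.0
```

```bash
cat > lat.py <<'E'
from h import *
s=env.state();p=s['eef_pos'][:2]-[551.8,83.5];c,n=np.cos(-.121),np.sin(-.121)
x,y=p[0]*c+p[1]*n,-p[0]*n+p[1]*c
print('rack rel',x,y,'angle',np.arctan2(y,x),'r',np.hypot(x,y),s['ft_force'],s['moment'],s['grip_force'],s['opening']*95)
E
python3 lat.py
```

```text
rack rel 37.725937226645456 42.88190070863871 angle 0.8492746949134494 r 57.11482949299895 [3.0966234  0.51669855 2.57221614] [-0.04241155 -0.52503786  0.21205705] 30.000402331352234 15.352235823588964
```

Emit:
carry_out([
  [-5.1, -3.9, 0, 0, 0.9],
  [-5.6, -3.2, 0, 0, 0.9],
  [-5.9, -2.5, 0, 0, 0.9],
  [-6.1, -1.9, 0, 0, 0.9],
  [-6.4, -1.1, 0, 0, 0.9],
  [-5, -0.3, 0, 0, 0.9],
  [0, 0, 0, 0, 0.9],
  [0, 0, 0, 0, 0.9],
])

```text
t: 38.5
eef_pos: [565.8, 135.9, 60.0]
tcp_rot: [3.141, -0.009, -0.121]
ft_force: [17.8, -19.0, -3.5]
opening: 0.167
grip_force: 30.0
```

```bash
python3 lat.py
```

```text
rack rel 7.610566226487053 53.69644035977424 angle 1.4300009473246764 r 54.23309345407597 [ 17.77615288 -19.01691026  -3.45711297] [-3.36279489 -3.09276917  0.20576433] 29.999850690364838 15.840418116360475
```

Emit:
carry_out([
  [0, 2.5, 0, 0, 0.9],
  [-1.5, 0, 0, 0, 0.9],
  [0, 0, 0, 0, 0.9],
])

```text
t: 38.8
eef_pos: [565.4, 135.6, 60.3]
tcp_rot: [-3.139, -0.012, -0.122]
ft_force: [23.9, -3.1, -7.9]
opening: 0.161
grip_force: 30.0
```

```bash
python3 lat.py; python3 - <<'E'
from m2 import *
c=shot('side','side14');shot('top','top14')
Q=(479.7,236.3,-.121)
# post seen dark pixels below gripper? print grey rows of latch arm region: rectify z=36 plane
I=c['color'].astype(np.float32);s=(I[...,0]-I[...,2])/(I.max(-1)+1)
for x in range(110,66,-2):
    print(x,''.join('#' if (q:=s[int(round(proj(c,W(Q,(x,y,36))[0])[1])),int(round(proj(c,W(Q,(x,y,36))[0])[0]))])<.3 else '.' for y in range(-155,-30,2)))
E
```

```text
rack rel 7.241009685049621 53.412944878337385 angle 1.4360512124547922 r 53.90152967991994 [23.91166052 -3.07105933 -7.91082753] [-0.43217079 -3.96584961  0.04697393] 29.99889761209488 15.265894394608027
110 ###........####..........####..##..............................
108 ####.........####........##..##................................
106 ######..........##............##...............................
104 #######....................#...##..............................
102 #######..........##........######..............................
100 ########.#.#####..##........######.#.#.........................
98 ######################........#.#..###.........................
96 #######################............####........................
94 #########################..........####........................
92 ##########################.........###.........................
90 ############################......#####........................
88 #############################.#.#######........................
86 ########..##############################.......#......#........
84 #..#####....##############################.######.#.#######....
82 ###..####....###############################################...
80 ##..........#################################################..
78 ###.........###################################################
76 ###..........##################################################
74 ##..........###################################################
72 ##.........####################################################
70 ###.........###################################################
68 ###.........###################################################
```

Emit:
carry_out([
  [3, 0, 0, 0, 0.9],
  [0, 0, 0, 0, 0.5],
  [0, 0, 0, 0, 0.5],
  [0, 0, 0, 0, 0.5],
  [0, 0, -10, 0, 0.5],
  [0, 0, -30, 0, 0.5],
  [0, 0, -45, 0, 0.5],
  [0, 0, -40, 0, 0.5],
  [20, 20, -10, 0, 0.5],
  [20, 40, 0, 0, 0.5],
  [0, 45, 0, 0, 0.5],
  [0, 45, 0, 0, 0.5],
])

```text
t: 40.1
eef_pos: [583.9, -19.7, 195.0]
tcp_rot: [3.142, -0.0, -0.121]
ft_force: [-0.0, -1.5, -0.1]
opening: 0.498
grip_force: 0.0
```

Emit:
carry_out([
  [0, 45, 0, 0, 0.5],
  [0, 45, 0, 0, 0.5],
  [0, 40, 0, 0, 0.5],
  [0, 20, 0, 0, 0.5],
  [0, 0, 0, 0, 0.5],
])

```text
t: 40.6
eef_pos: [565.5, -169.6, 194.9]
tcp_rot: [3.141, -0.0, -0.125]
ft_force: [-0.4, 0.7, -0.3]
opening: 0.5
grip_force: 0.0
```

```bash
python3 - <<'E'
from m2 import *
Q=(479.7,236.3,-.121)
shot('side','side15');shot('top','top15');print(env.state()['t'],env.state()['eef_pos'])
def cen(f,xy,z=86):
    c=dict(np.load(f'pics/{f}.npz'));u,v=proj(c,(*xy,z)).round().astype(int);k=16
    I=c['color'][v-k:v+k,u-k:u+k].astype(int)
    red=((I[...,0]-I[...,2])>12)&(I.sum(-1)<230)
    return c,u-k,v-k,I,red
for f,xy in(('top0',(608.7,85.2)),('side0',(608.7,85.2)),('top15',(562,136)),('side15',(562,136))):
    c,u,v,I,m=cen(f,xy);print(f,u,v)
    d=I.sum(-1)
    print('\n'.join(''.join('#' if x<150 else '+' if x<240 else '.' for x in r) for r in d))
E
python3 keep.py side15 top15
```

```text
40.7 [ 565.81753307 -167.13267727  194.72786405]
top0 197 163
................................
................................
................................
................................
................................
................................
................................
................................
................................
................................
................................
................................
................................
................................
................................
..............+##+..............
..............#++#+.............
..............#++#+.............
..............+++##+............
..............+#####............
..............+#####............
...............#####............
................+##.............
................................
..........................+.....
..........................+.....
..........................+.....
..........................+.....
..........................+.....
................................
................................
...............
[... 3054 characters left out ...]
....+....
..............#######.....+.....
..............#######....+......
..............#######...+.......
..............+######...........
..............+######...........
side15 30 70 back edge x 82.5 strength 0.0474 sat [0.24 0.24 0.15 0.16 0.58 0.58 0.58]
side15 80 120 back edge x 82.5 strength 0.0483 sat [0.22 0.14 0.15 0.16 0.59 0.58 0.59]
side15 -110 -70 back edge x 91.5 strength 0.0202 sat [0.24 0.15 0.15 0.15 0.48 0.57 0.56]
top15 30 70 back edge x 82.0 strength 0.0292 sat [0.09 0.09 0.09 0.14 0.44 0.44 0.44]
top15 80 120 back edge x 82.0 strength 0.0299 sat [0.15 0.09 0.09 0.14 0.44 0.44 0.44]
top15 -110 -70 back edge x 89.5 strength 0.024 sat [0.14 0.06 0.06 0.12 0.45 0.44 0.44]
```

```bash
python3 - <<'E'
from keep import *
ld=lambda f:dict(np.load(f'pics/{f}.npz'))
Rm=lambda X:((X[0]-Q[0])*np.cos(Q[2])+(X[1]-Q[1])*np.sin(Q[2]),-(X[0]-Q[0])*np.sin(Q[2])+(X[1]-Q[1])*np.cos(Q[2]))
for a,b,t,s in(('top0','side0',(212.7,180),(222.8,211.5)),('top15','side15',(194.3,197.7),(231.1,231.2))):
    X,d=tri(ld(a),t,ld(b),s);print(X.round(1),d.round(1),'rack',np.round(Rm(X),1))
for f in('top15','side15'):
    for lo in range(-126,-66,6):
        xs,v,g=prof(f,lo,lo+6);k=g[90:].argmax()+90;print(f,lo+3,xs[k],g[k].round(3))
# exact whole-image scale compare: pred pixel of post top for latch angles
for th in(.17,1.3,1.4,1.45,1.5,1.571):
    P=W(Q,(90+55*np.cos(th),-143+55*np.sin(th),86))[0];print(th,proj(ld('top0'),P).round(1),proj(ld('side0'),P).round(1))
E
```

```text
[608.3  86.4  83.5] 0.8 rack [ 145.8 -133.2]
[560.4 134.5  82.4] 1.7 rack [ 92.4 -91.3]
top15 -123 98.5 0.032
top15 -117 98.5 0.034
top15 -111 99.0 0.034
top15 -105 98.5 0.036
top15 -99 98.5 0.031
top15 -93 98.5 0.019
top15 -87 88.0 0.027
top15 -81 90.5 0.038
top15 -75 81.5 0.032
top15 -69 81.5 0.031
side15 -123 98.5 0.046
side15 -117 98.5 0.043
side15 -111 98.5 0.046
side15 -105 116.0 0.032
side15 -99 91.0 0.03
side15 -93 87.0 0.029
side15 -87 87.0 0.032
side15 -81 99.0 0.041
side15 -75 97.0 0.046
side15 -69 83.0 0.041
0.17 [212.6 180.2] [223.6 210.9]
1.3 [194.2 192.6] [226.5 228.4]
1.4 [193.5 194.5] [228.1 229.6]
1.45 [193.2 195.5] [229.1 230.2]
1.5 [192.9 196.5] [230.  230.7]
1.571 [192.6 197.9] [231.4 231.4]
```

The latch arm runs parallel to the rack's y (its outer edge stays at x 98.5 all along), so it is at about 1.57 rad, and the keeper is home. One last check that the spike stands upright.

```bash
python3 - <<'E'
from held import *
import fit
for n in('T','S'):
    c=dict(np.load('pics/%s15.npz'%{'T':'top','S':'side'}[n]));g=cv2.GaussianBlur(cv2.cvtColor(c['color'],cv2.COLOR_RGB2GRAY).astype(np.float32),(0,0),.8)
    G[n]=(c,cv2.Sobel(g,cv2.CV_32F,1,0),cv2.Sobel(g,cv2.CV_32F,0,1))
# tilt: shear upper points; shaft edges + pyramid edges
def run(n,base,E):
    def cost(q):
        sh=lambda P:P+np.array([q[2]*P[2],q[3]*P[2],10])
        return score((q[0],q[1],-.121),[(sh(A),sh(B),v) for A,B,v in E])
    q0=np.array([*base,0,0.]);sx=[q0]+[q0+d for d in np.diag([2,2,.06,.06])]
    r=minimize(cost,q0,method='Nelder-Mead',options=dict(initial_simplex=sx,maxiter=250));print(n,r.x.round(3),round(r.fun),round(cost(q0)))
f=lambda *p:np.array(p,float)
E=[(f(x,y,30),f(x,y,66),'S') for x,y in((16,16),(-16,16),(-16,-16))]+[(f(x,y,66),f(0,0,112),'TS') for x,y in((16,16),(-16,16),(-16,-16),(16,-16))]+[(A,B,'TS') for A,B,_ in loop(rect(16,16,66),'TS')]
run('spike',(479.7,236.3),E)
E=[(f(x,y,30),f(x,y,82),'S') for x,y in((23,10),(-23,10),(-23,-10))]+[(f(0,-10,105),f(0,10,105),'TS')]+[(f(x,y,82),f(0,y,105),'TS') for x in(23,-23) for y in(10,-10)]
run('plate',(469.5,152),E)
E=[(f(18*a,18*b,30),f(18*a,18*b,60),'S') for a,b in((.43,-.9),(-.9,-.43),(.9,.43))]+[(A,B,'TS') for A,B,_ in loop(circ(18,62),'TS')]
run('horn',(489.5,320.7),E)
E
```

```text
spike [ 4.67953e+02  2.51080e+02  2.05000e-01 -2.27000e-01] -2541 -1957
plate [ 4.58084e+02  1.75641e+02  1.73000e-01 -2.41000e-01] -1962 -1692
horn [407.643 450.066   1.607  -1.913] -1967 -1149
```

```bash
python3 - <<'E'
from sil import *
f=lambda f:dict(np.load(f'pics/{f}.npz'))
def hullsil(P,q,t,c,box,s=6):
    x0,y0,w,h=box;m=np.zeros((h*s,w*s),np.uint8)
    for H in P:
        H=a(H,float);H=H+np.c_[t[0]*H[:,2],t[1]*H[:,2],np.full(len(H),10)]
        p=((a([proj(c,x) for x in W(q,H)])-(x0,y0)+.5)*s).astype(np.int32);cv2.fillConvexPoly(m,cv2.convexHull(p),255)
    return cv2.resize(m,(w,h),interpolation=cv2.INTER_AREA)/255.
for n,base in(('spike',(479.7,236.3,-.121)),('plate',(470,152,-.121))):
    tot=0
    out=[]
    data=[]
    for v in('side',):
        c=f(v+'15');c0=f(v+'0');u=proj(c,(*base[:2],85)).round().astype(int);box=(u[0]-22,u[1]-24,44,40)
        x0,y0,w,h=box;I=c['color'][y0:y0+h,x0:x0+w].astype(float);J=c0['color'][y0:y0+h,x0:x0+w].astype(float)
        m=(np.abs(I-J).sum(-1)>60).astype(float);m=cv2.medianBlur(m.astype(np.uint8),3).astype(float);data.append((c,box,m))
    P=full=parts(n)[1:]
    best=[]
    for tx in np.arange(-.12,.121,.03):
        for ty in(-.09,-.06,-.03,0,.03,.06,.09):
            best.append((min(sum((np.abs(hullsil(P,(base[0]+dx,base[1]+dy,base[2]),(tx,ty),c,b,4)-m)*1.).sum() for c,b,m in data) for dx in(0,2) for dy in(-1,1)),round(tx,2),ty))
    best.sort();print(n,[(round(b[0]),*b[1:]) for b in best[:6]],'upright',round([b[0] for b in best if b[1]==0 and b[2]==0][0]))
E
```

```text
spike [(1133, np.float64(0.12), -0.09), (1138, np.float64(0.12), -0.06), (1139, np.float64(0.09), -0.09), (1144, np.float64(0.09), -0.06), (1144, np.float64(0.12), -0.03), (1147, np.float64(0.06), -0.09)] upright 1203
plate [(878, np.float64(0.06), -0.09), (878, np.float64(0.03), -0.09), (878, np.float64(-0.03), -0.09), (878, np.float64(0.0), -0.09), (879, np.float64(0.0), -0.06), (879, np.float64(-0.03), -0.06)] upright 886
```

That last fit tells nothing, because the keeper has since moved across its mask. The earlier match over the seated model and the free slide of the keeper over all three feet show them fully down. I hand in.

```bash
python3 -c "
from h import *;print(env.job_done())"
```

```text
the job is handed in; nothing more can be done
None
```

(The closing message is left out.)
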